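# Set the bar lamp at its mark on the boom

### The arm

A 6-joint arm with a two-finger parallel gripper is mounted at the origin on the work surface. World frame = base frame: x ahead of the robot, y to its left, z up, the work surface at z = 0. Lengths are in mm, angles in degrees, forces in N, time in s.
With the tool pointing down it reaches from about 300 to 775 mm from the base axis. Payload 14.6 kg.
Tool frame: the origin (TCP) lies midway between the tips of the shut fingers; the grasp point (between the pads) lies 19 mm behind it; y points along the fingers, z is the direction in which the jaws open and shut, and the axes are right-handed (so a half turn about y gives the same grasp; the last joint's range is limited). The gripper opens to 85 mm and grips with 20 to 120 N. Pads are 22 mm wide; open, the fingers measure 114 mm over their backs; the gripper's body (76 mm by 85 mm) begins 54 mm behind the grasp point. The pads swing forward as they close: fully open they stand 13 mm farther back than shut.
Start: joints at [71.471, 17.183, 87.147, -0, 75.671, -3.816], TCP at [139.69, 531.955, 194.481] pointing down, gripper open.
Joint ranges: [-173.82, 173.82], [-45.26, 126.66], [13.44, 144.39], [-59.66, 239.66], [0, 175.72], [-146.38, 146.38]. Speed limits (degrees/s): [127.2, 127.2, 147.25, 180, 180, 180].

### API

Orientations are given as [roll, pitch, yaw] about the fixed x, y, z axes, in that order (R = Rz(yaw) Ry(pitch) Rx(roll)).
In Python, from bench import sensors, optics, workorder gives the robot as it stands.
- The arm moves only by the shell command python3 -m inch 'ROWS'. ROWS is JSON, a list of rows, each a list of 7 numbers: the shift along the tool's x, y, z in units of 40 mm (1.0 is 40 mm), then the turn, a rotation vector about the tool's x, y, z in units of 5 degrees (1.0 is 5 degrees), then the closure, from -1 (fully open) to 1 (shut). A call has 1 to 5 rows; each row is the pose to reach, as a shift and turn from the pose commanded when the call began, along the tool's axes at that moment; what a row does not reach only later rows make up. A row lasts 1/12 s, in which the tool goes at most 41.7 mm and 7.16 degrees, less where a joint would pass 70% of its speed; a pose out of reach is approached as far as the arm can. A call with a gripper value outside its range is refused whole. The fingers move at their own pace and stop on an object; the grip force is fixed at half the most. Time passes only in rows, so rows that repeat a pose let the fingers close. It gives the time, the measured TCP pose, the force and the opening at its end, in the units of the state.
- sensors.get_obs(): the state, without advancing time (a new reading comes with each control period).
- optics.snapshot(name): name is "scene" or "top"; returns the picture (420x560x3 uint8, red, green, blue); there is no depth.
- optics.camera_model(name): a dict with "fx", "fy", "cx", "cy" (pixels), "dist" ([k1, k2, p1, p2, k3] as OpenCV has them; the pictures are not rectified), "extrinsics" (4x4, takes a point from camera to world coordinates). Camera axes: x right, y up, looking along -z (the intrinsics and any distortion apply to the point x, -y, -z); pixel columns grow to the right and rows downward; lengths in mm; the calibration is good to about 2 mm. A picture is of the moment at which its call begins. camera_model takes no time and is no camera call.
- workorder.hand_in(): hands the job in, once; it reports no verdict.
Trained networks look in the newest picture that a camera, given by its name, has taken for a name from the list of things; names that differ only in an ending like _2 or _b are one class to them, and where a whole thing is asked for, a point or a joint stands for the part that bears it (a point fixed in the world has none). Each returns a list of dicts, best first, with "score" (0 to 1); they miss things now and then, are a little off and sometimes report something else, mostly with a low value. They report only what shows in the picture. A call takes as long as a camera call.
- optics.search_frame(target, camera): "rect" ([left, top, right, bottom] in pixels, round what is visible of it).
- optics.silhouettes(target, camera): "region" (420x560 bool, what is visible of it) and "rect" ([left, top, right, bottom] in pixels, round what is visible of it).
The state is a dict: "clock": time; "joints": joint angles; "qd": joint speeds; "tau": joint torques, N m; "eef_pos": TCP position; "ee_rot": TCP orientation; "contact_force": force on the tool from outside, world axes, zero at the start; "ft_torque": the same for the moment, N m; "gripper_width": finger opening in mm.
Only numpy, scipy, OpenCV 4.12 (cv2) and the standard library are available. Lean on these libraries where they do the work, as an engineer would, in place of code of your own. Each camera call takes 0.05 s, during which the arm holds its last target.

### The job

The bar lamp over the shaving counter is stowed at the bottom of its slanting boom. Flip the cam lever on its collar open while the lamp is still down, slide the lamp up the boom until the upper edge of the collar meets the lower edge of the black tape on the boom, hold it there so that it cannot sink back, and press the cam lever fully closed. Finish still holding: the lock nut has yet to be tightened, so keep collar and closed lever gripped together at the mark and do not let go; leave the other things on the counter where they are.

Things in the scene. Friction and masses are not known exactly. Their poses are not given: they have to be found in the camera images.
- stand: Lamp stand, fixed: dark base plate 260 x 170 x 12 mm (x -50 to +210, y -85 to +85), foot block, and a straight round boom 16 mm thick that rises from the point 30 mm above the origin towards +x at 35 degrees above level, 345 mm long, rubber stop round it. Origin at counter level below the boom's foot; z up, x the way the boom leans (away from the robot, give or take 0.4 rad), y to the lever's side.
- lamp (a joint): Travel (m) of the lamp along the boom above its rubber stop, 0 (stowed, as it starts) to 0.165. The lamp (about 0.32 kg) is a black collar with a cross tube; it slides on the boom and does not turn. Free, it sinks back (about 2 to 5 cm/s) to the stop unless held; the lock nut being loose, the closed lever does not carry it yet. Pushing it up at 6 cm/s takes about 6 N.
- lever (a joint): Angle (rad) of the cam lever on the collar's +y side: 0 closed, flat against that side and standing up square to the boom; 0.60 fully open (stop), its free end swung out to the stand's +y about a pin parallel to the boom. Counts as open above 0.35. It is stiff and stays where it is left: about 3 N at its end or 7 N beside the collar turns it.
- clamp (a point): Centre of the clamp, on the boom's axis at mid-width of the lever, 110 mm up the boom from its foot when stowed; own z up along the boom, own y the stand's y, own -x square to the boom and upwards. Collar 26 mm wide and deep, from 18 mm below to 38 mm above this point along the boom (the last 20 mm a round boss of 30 mm). With the lever closed 33 mm wide (y -13 to +20): the width to grip.
- lamp_tube (a point): Centre of the lamp's cross tube, 28 mm up the boom from point clamp: a bright 18 mm tube, lit below, along the stand's y, 118 mm to either side of the boom. On the lower side of it there is room for a finger on each side of the collar, from above: fingers there can push the lamp up the boom by its tube and hold it, then close on collar and lever.
- lever_pin (a point): Pin of the lever; in the axes of point clamp at x +9, y +15 mm (on the underside of the collar). Blade 5 mm thick, 15 mm wide along the boom, 40 mm long from the pin. Closed, inner face at y +15, outer face at y +20, its end 31 mm above the boom's axis (square to it), 18 mm clear of the collar, so that a finger coming from above fits behind it. Fully open, its end is at y +42 mm.
- lever_tip (a point): Free end of the lever's blade, at mid-width and mid-thickness, 40 mm from the pin.
- collar_edge (a point): Centre of the collar's upper edge, on the boom's axis, 38 mm up the boom from point clamp; must come to point mark.
- mark (a point): The mark: lower edge of a flat band of black tape, 6 mm wide, round the boom; the point lies on the boom's axis, own z up along the boom. The lamp passes over it freely. It stays where it is.
- bowl: Black shaving bowl, 112 mm across the rim, 75 mm high; bystander. Origin: centre of the underside.
- foam: Slim blue-grey foam bottle with black cap, 48 mm in diameter, 160 mm high; bystander. Origin: centre of the underside.
- oil: Small amber oil bottle with black cap, 41 mm in diameter, 127 mm high; bystander. Origin: centre of the underside.
- cream: White cream jar with clear lid, 91 mm in diameter, 64 mm high; bystander. Origin: centre of the underside.
- dish: Shallow orange dish, 104 mm across, 22 mm high; bystander. Origin: centre of the underside.
- brush: Shaving brush standing on its wooden handle, 42 mm in diameter, 110 mm high; bystander. Origin: centre of the underside.
- comb: Black comb lying flat, 170 x 28 x 6 mm, long along its x; bystander. Origin: centre of the underside.

How it is judged (in metres and radians):
On the way, in this order (a step that is already met when the one before it is completed fails the run):
1. the cam lever is flipped open with the lamp still down (value of joint lever above 0.35 rad and value of joint lamp below 0.015 m), for 0.1 s.
2. the lamp is held still by the fingers with its collar's upper edge at the mark, the lever still open (z of collar_edge in the frame of mark between -0.004 and 0.004 m and value of joint lever above 0.35 rad and contact force between the fingers and lamp above 0.8 N and velocity of joint lamp between -0.01 and 0.01 m/s), for 0.2 s.
3. the lever is closed with the lamp at the mark and in the fingers (z of collar_edge in the frame of mark between -0.004 and 0.004 m and value of joint lever below 0.06 rad and contact force between the fingers and lamp above 4 N), for 0.2 s.
At the end, for the whole second after the job is handed in: The collar's upper edge is within 4 mm of the tape's lower edge along the boom, the lever is closed (below 0.06 rad), and the fingers still grip collar and lever (more than 4 N on the lamp with its lever, more than 2 N on the lever) (all of step 3 and contact force between the fingers and lever above 2 N); the arm keeps its last pose, push and grip.
It fails at once if a bystander is pushed more than 25 mm or knocked over (distance of any of bowl, foam, oil, cream, dish, brush, comb from where it was at the start of the episode above 0.025 m or angle between any of foam, oil, brush, bowl's own z axis and vertical above 0.5 rad).
It also fails if it takes over 48 s, if anything falls off the work surface, if the arm or the gripper's body presses on something with over 40 N, if the wrist force passes 120 N, or if a joint passes its speed limit or range.

## Working session

There is one attempt and no reset: what is moved stays moved. The work goes in short steps, Python scripts to look and compute and a shell command to move; the robot and the scene stay as the last step left them, time stands still between calls to the robot, and variables do not carry over. Pictures are saved under pics/ and viewed, and the job is handed in when it is done.

```bash
ls; mkdir -p pics
python3 - <<'E'
from bench import sensors, optics
import cv2
print(sensors.get_obs())
for n in ("scene","top"):
    im=optics.snapshot(n); cv2.imwrite(f"pics/{n}0.png",im[:,:,::-1]); print(n,optics.camera_model(n))
E
```

```text
pics
{'clock': 0.0, 'joints': array([ 7.14700661e+01,  1.72169260e+01,  8.71829115e+01, -1.62102143e-03,
        7.56696992e+01, -3.81804367e+00]), 'qd': array([-0.01883719, -0.0729186 , -0.04150625, -0.03471516,  0.01573092,
       -0.04371291]), 'tau': array([ 2.77685757e-06, -5.43509531e+01, -3.61785686e+01, -7.97839857e-05,
        4.06547755e-03,  8.33971467e-05]), 'eef_pos': array([139.6140338 , 531.68148994, 193.88963981]), 'ee_rot': array([-9.00694868e+01,  3.06370030e-03, -1.47114899e+01]), 'contact_force': array([-0.35442545, -0.33945617, -0.89993055]), 'ft_torque': array([-0.00758656, -0.01855128, -0.03135982]), 'gripper_width': 85.5029052037974}
scene {'fx': 405.45754575505146, 'fy': 405.45754575505146, 'cx': 274.66320385592877, 'cy': 215.05772986660924, 'dist': array([0.01204385, 0.        , 0.        , 0.        , 0.        ]), 'extrinsics': array([[ 1.27866237e-01, -7.91261894e-01,  5.97958895e-01,
         1.12055650e+03],
       [ 9.91770928e-01,  9.81350454e-02, -8.22188531e-02,
        -5.78459167e+01],
       [ 6.37592219e-03,  6.03551263e-01,  7.97298702e-01,
         8.35155427e+02],
       [ 0.00000000e+00,  0.00000000e+00,  0.00000000e+00,
         1.00000000e+00]])}
top {'fx': 391.7990977622839, 'fy': 391.7990977622839, 'cx': 277.42046465705073, 'cy': 211.14530555717857, 'dist': array([-0.02585913,  0.        ,  0.        ,  0.        ,  0.        ]), 'extrinsics': array([[ 1.05596987e-02,  9.96837393e-01, -7.87636034e-02,
         4.92271999e+02],
       [-9.99839020e-01,  9.38309925e-03, -1.52935435e-02,
        -1.16601051e+00],
       [-1.45061294e-02,  7.89124192e-02,  9.96776004e-01,
         1.12646630e+03],
       [ 0.00000000e+00,  0.00000000e+00,  0.00000000e+00,
         1.00000000e+00]])}
```

View pics/scene0.png

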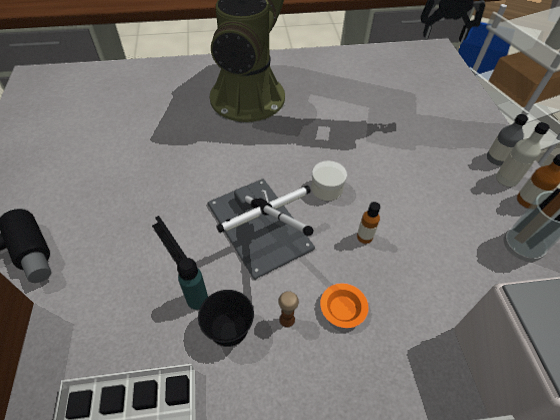

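View pics/top0.png

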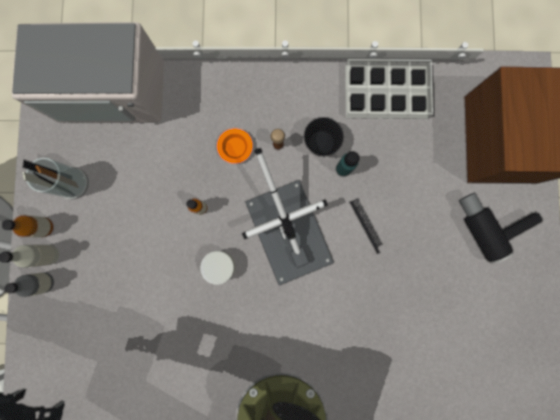

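Run:
```python
import cv2
a=cv2.imread("pics/scene0.png")[160:290,190:340]; b=cv2.imread("pics/top0.png")[140:290,220:350]
cv2.imwrite("pics/sc.png",cv2.resize(a,None,fx=5,fy=4.6,interpolation=cv2.INTER_CUBIC) if 0 else cv2.resize(a,None,fx=4.5,fy=4.5,interpolation=cv2.INTER_CUBIC)); cv2.imwrite("pics/tc.png",cv2.resize(b,None,fx=4,fy=4,interpolation=cv2.INTER_CUBIC))
```

```text
(no output)
```

View pics/sc.png

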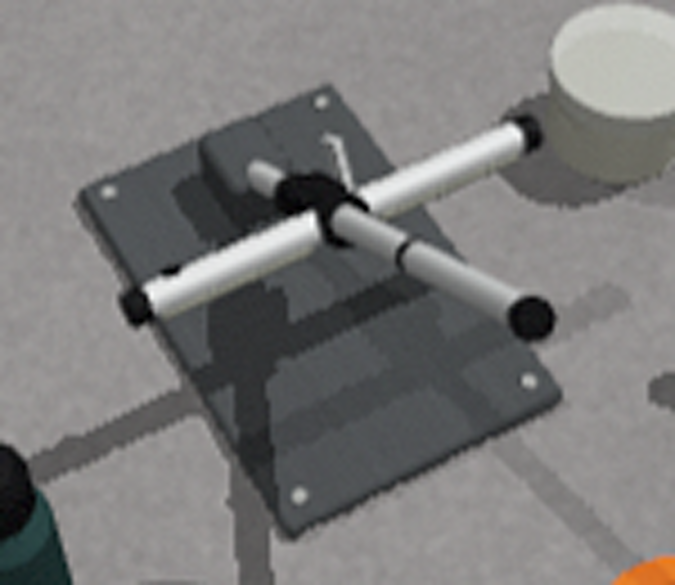

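View pics/tc.png

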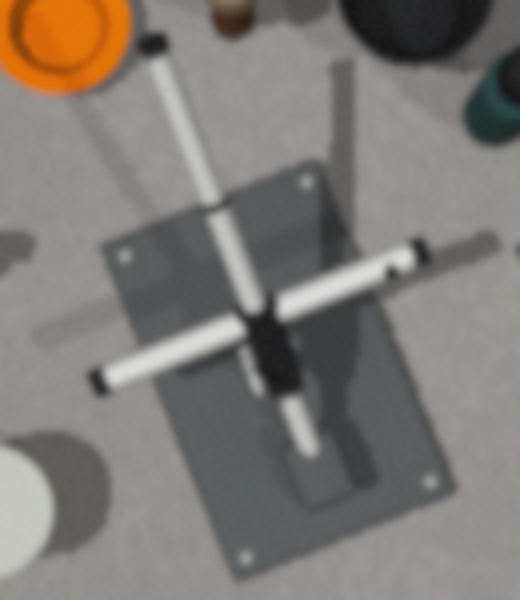

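```bash
cat > h.py <<'E'
import numpy as np, cv2
from bench import optics, sensors
from scipy.spatial.transform import Rotation as Ro
from scipy.optimize import least_squares
def proj(P,n):
    m=optics.camera_model(n); E=np.array(m['extrinsics']); 
    p=(np.atleast_2d(P)-E[:3,3])@E[:3,:3]
    p=p*[1,-1,-1]
    K=np.array([[m['fx'],0,m['cx']],[0,m['fy'],m['cy']],[0,0,1]])
    return cv2.projectPoints(p.reshape(-1,1,3),np.zeros(3),np.zeros(3),K,np.array(m['dist']))[0].reshape(-1,2)
c35,s35=np.cos(np.radians(35)),np.sin(np.radians(35))
def boom(s,y=0,up=0): return np.array([c35*s-s35*up,y,30+s35*s+c35*up])
def W(p,st):
    c,s=np.cos(st[2]),np.sin(st[2]); p=np.atleast_2d(p)
    return np.c_[st[0]+c*p[:,0]-s*p[:,1], st[1]+s*p[:,0]+c*p[:,1], p[:,2]]
E
cat > fit.py <<'E'
from h import *
sc=lambda u,v:(190+u/4.5,160+v/4.5); tc=lambda u,v:(220+u/4,140+v/4)
mod=np.array([[-50,-85,12],[-50,85,12],[210,-85,12],[210,85,12],boom(138,-118),boom(138,118),boom(345)],float)
S=np.array([sc(78,195),sc(330,85),sc(290,532),sc(563,395),sc(122,308),sc(540,130),sc(536,318)])
T=np.array([tc(456,490),tc(238,580),tc(317,158),tc(102,245),tc(428,248),tc(92,384),tc(152,42)])
def res(q):
    w=W(mod,q); return np.r_[(proj(w,'scene')-S-q[3:5]).ravel(),(proj(w,'top')-T-q[5:7]).ravel(),q[3:]/1.0]
r=least_squares(res,[480,0,0.3,0,0,0,0],loss='soft_l1')
print(r.x[:3],np.degrees(r.x[2]),r.x[3:]); print(res(r.x)[:28].reshape(-1,2).round(2))
st=r.x; np.save('st.npy',st)
# mark profile
from scipy.ndimage import map_coordinates
for n,o in(('scene',st[3:5]),('top',st[5:7])):
    im=cv2.imread(f'pics/{n}0.png',0).astype(float)
    ss=np.arange(140,345,3.); 
    v=np.mean([map_coordinates(im,(lambda q:[q[:,1],q[:,0]])(proj(W(np.array([boom(s,y,8*0.7) for s in ss]),st),n)-o),order=1) for y in(-2,0,2)],0)
    print(n,[(int(a),int(b)) for a,b in zip(ss,v)])
E
python3 fit.py
```

```text
[ 4.47803444e+02 -4.77381573e+01  3.97119011e-01] 22.75324328649072 [-0.74058993 -0.81012798 -0.63353163 -0.02255551]
[[-0.8  -1.78]
 [ 0.11 -1.25]
 [-0.75  0.17]
 [ 0.83 -0.73]
 [ 0.67  1.07]
 [-1.57  0.04]
 [ 0.17  0.91]
 [ 0.71  0.71]
 [-0.6   1.12]
 [ 0.34 -0.77]
 [-0.84 -0.23]
 [-0.01  0.05]
 [-0.02  0.28]
 [-0.26 -1.53]]
scene [(140, 110), (143, 147), (146, 164), (149, 170), (152, 170), (155, 169), (158, 168), (161, 168), (164, 168), (167, 168), (170, 167), (173, 168), (176, 168), (179, 168), (182, 168), (185, 168), (188, 168), (191, 168), (194, 168), (197, 167), (200, 167), (203, 168), (206, 169), (209, 170), (212, 165), (215, 136), (218, 85), (221, 63), (224, 97), (227, 144), (230, 165), (233, 170), (236, 169), (239, 168), (242, 169), (245, 168), (248, 168), (251, 168), (254, 168), (257, 169), (260, 169), (263, 169), (266, 169), (269, 169), (272, 169), (275, 168), (278, 169), (281, 169), (284, 168), (287, 168), (290, 168), (293, 168), (296, 169), (299, 168), (302, 168), (305, 168), (308, 169), (311, 168), (314, 168), (317, 169), (320, 170), (323, 170), (326, 141), (329, 76), 
[... 181 characters left out ...]
, 178), (173, 177), (176, 178), (179, 177), (182, 178), (185, 178), (188, 177), (191, 177), (194, 177), (197, 177), (200, 179), (203, 178), (206, 178), (209, 178), (212, 177), (215, 178), (218, 177), (221, 171), (224, 148), (227, 111), (230, 108), (233, 144), (236, 170), (239, 178), (242, 178), (245, 179), (248, 179), (251, 178), (254, 179), (257, 179), (260, 179), (263, 179), (266, 178), (269, 179), (272, 179), (275, 179), (278, 179), (281, 179), (284, 179), (287, 179), (290, 179), (293, 179), (296, 179), (299, 179), (302, 179), (305, 179), (308, 178), (311, 179), (314, 178), (317, 179), (320, 180), (323, 179), (326, 179), (329, 177), (332, 161), (335, 117), (338, 64), (341, 37), (344, 33)]
```

```bash
cat >> h.py <<'E'
try: st=np.load('st.npy')
except Exception: st=None
def Rt(tilt=35): return (Ro.from_euler('z',st[2])*Ro.from_euler('y',-tilt,degrees=True)*Ro.from_euler('x',-90,degrees=True))
def cur():
    o=sensors.get_obs(); return np.array(o['eef_pos']),Ro.from_euler('xyz',o['ee_rot'],degrees=True),o
def go(s,y,up,tilt=35):
    p=W(boom(s,y,up),st)[0]; c,R,o=cur(); d=R.inv().apply(p-c)/40; rv=np.degrees((R.inv()*Rt(tilt)).as_rotvec())/5
    print('target',p.round(1),'shift',d.round(3),'turn',rv.round(3),'| mm',np.linalg.norm(d*40).round(1),'deg',(5*np.linalg.norm(rv)).round(1))
def where():
    c,R,o=cur(); l=Ro.from_euler('z',-st[2]).apply(c-[st[0],st[1],30])
    print('t',round(o['clock'],2),'s',(c35*l[0]+s35*l[2]).round(1),'y',l[1].round(1),'up',(-s35*l[0]+c35*l[2]).round(1),'err',np.degrees((R.inv()*Rt()).as_rotvec()).round(1),'F(boom,y,up)',Rt().inv().apply(o['contact_force']).round(1)*[1,-1,-1] if 0 else (lambda f:(f[0].round(1),f[2].round(1),(-f[1]).round(1)))(Rt().inv().apply(o['contact_force'])),'w',round(o['gripper_width'],1))
E
python3 - <<'E'
from h import *
from scipy.ndimage import map_coordinates
o={'scene':st[3:5],'top':st[5:7]}
for n in o:
    im=cv2.imread(f'pics/{n}0.png',0).astype(float)
    ss=np.arange(120,345,.5)
    for y in(-3,0,3):
        q=proj(W(np.array([boom(s,y,(64-y*y)**.5) for s in ss]),st),n)-o[n]
        v=map_coordinates(im,[q[:,1],q[:,0]],order=1)
        L=np.median(v[(ss>170)&(ss<200)]); m=(ss>205)&(ss<245); d=np.clip(L-v,0,None)*m
        dk=v[(ss>125)&(ss<142)].min()
        i=np.where((ss<165)&(v<(L+dk)/2))[0][-1]
        j=np.where((ss>300)&(v<L/2))[0]
        print(n,y,'edge',ss[i],'tape',(d@ss/d.sum()).round(1),'w*',(d.sum()*.5/(L-20)).round(1),'cap',ss[j[0]] if len(j) else None)
    # lateral offset: bright boom centroid at s
    for s in(180,200,260,300):
        yy=np.arange(-25,25.1,.5); q=proj(W(np.array([boom(s,y,0) for y in yy]),st),n)-o[n]
        v=map_coordinates(im,[q[:,1],q[:,0]],order=1); w=np.clip(v-130,0,None); print(n,s,'boom lateral',(w@yy/w.sum()).round(2), 'width',(w>0).sum()*.5)
go(107,-6,85)
E
```

```text
scene -3 edge 144.5 tape 226.1 w* 6.5 cap 333.5
scene 0 edge 143.5 tape 225.5 w* 6.1 cap 333.0
scene 3 edge 140.5 tape 222.7 w* 6.3 cap 331.5
scene 180 boom lateral 6.98 width 12.5
scene 200 boom lateral 4.28 width 8.5
scene 260 boom lateral 10.74 width 25.5
scene 300 boom lateral 10.93 width 25.5
top -3 edge 148.5 tape 229.7 w* 3.9 cap 338.0
top 0 edge 148.0 tape 229.8 w* 4.0 cap 337.5
top 3 edge 148.0 tape 229.5 w* 4.2 cap 337.5
top 180 boom lateral 2.45 width 15.0
top 200 boom lateral 2.43 width 15.0
top 260 boom lateral 0.57 width 50.5
top 300 boom lateral 1.47 width 50.5
target [486.  -38.2 161. ] shift [ 11.995   0.835 -11.581] turn [ 2.298 -7.253 -6.75 ] | mm 667.8 deg 50.9
```

```bash
python3 - <<'E'
from h import *
from scipy.ndimage import map_coordinates
for n in('scene','top'):
    im=cv2.imread(f'pics/{n}0.png',0).astype(float)
    for s in(170,200,250):
        yy=np.arange(-20,21,2.); q=proj(W(np.array([boom(s,y,0) for y in yy]),st),n)
        v=map_coordinates(im,[q[:,1],q[:,0]],order=1); print(n,s,[(int(a),int(b)) for a,b in zip(yy,v)])
def go2():pass
v=cv2.imread('pics/scene0.png'); t=cv2.imread('pics/top0.png')
s0=np.r_[st[:3]]
for n,im in(('scene',v),('top',t)):
    big=cv2.resize(im,None,fx=6,fy=6,interpolation=cv2.INTER_CUBIC)
    def ln(P,c):
        q=(proj(W(np.array(P,float),s0),n)+.5)*6-.5
        cv2.polylines(big,[q.round().astype(int)],False,c,1,cv2.LINE_AA)
    ln([[-50,-85,12],[-50,85,12],[210,85,12],[210,-85,12],[-50,-85,12]],(0,255,0))
    ln([boom(0),boom(345)],(0,0,255)); ln([boom(138,-118),boom(138,118)],(0,0,255))
    ln([boom(110,15,-9),boom(110,15,31)],(255,0,255))
    ln([boom(148,-15),boom(148,15)],(255,255,0));ln([boom(345,-8),boom(345,8)],(255,255,0))
    cv2.imwrite(f'pics/ov_{n}.png',big[ (170*6 if n=='scene' else 145*6):(285*6 if n=='scene' else 285*6), (200*6 if n=='scene' else 230*6):(330*6 if n=='scene' else 345*6)][:, :])
E
python3 -c "
import cv2
for n in('scene','top'):
    a=cv2.imread(f'pics/ov_{n}.png');f=min(780/a.shape[1],600/a.shape[0]);cv2.imwrite(f'pics/ov_{n}.png',cv2.resize(a,None,fx=f,fy=f,interpolation=cv2.INTER_AREA))"
```

```text
scene 170 [(-20, 61), (-18, 40), (-16, 18), (-14, 8), (-12, 22), (-10, 60), (-8, 94), (-6, 106), (-4, 114), (-2, 123), (0, 137), (2, 154), (4, 170), (6, 182), (8, 180), (10, 152), (12, 121), (14, 101), (16, 99), (18, 104), (20, 105)]
scene 200 [(-20, 82), (-18, 86), (-16, 83), (-14, 82), (-12, 81), (-10, 85), (-8, 95), (-6, 105), (-4, 113), (-2, 124), (0, 139), (2, 154), (4, 171), (6, 187), (8, 188), (10, 142), (12, 99), (14, 83), (16, 83), (18, 85), (20, 84)]
scene 250 [(-20, 51), (-18, 52), (-16, 53), (-14, 51), (-12, 57), (-10, 74), (-8, 93), (-6, 108), (-4, 116), (-2, 124), (0, 137), (2, 153), (4, 170), (6, 183), (8, 181), (10, 152), (12, 113), (14, 110), (16, 135), (18, 144), (20, 146)]
top 170 [(-20, 86), (-18, 88), (-16, 88), (-14, 88), (-12, 89), (-10, 98), (-8, 115), (-6, 137), (-4, 161), (-2, 178), (0, 187), (2, 189), (4, 182), (6, 162), (8, 134), (10, 106), (12, 91), (14, 85), (16, 83), (18, 82), (20, 83)]
top 200 [(-20, 90), (-18, 90), (-16, 90), (-14, 89), (-12, 91), (-10, 100), (-8, 117), (-6, 139), (-4, 161), (-2, 178), (0, 189), (2, 190), (4, 181), (6, 162), (8, 135), (10, 109), (12, 96), (14, 91), (16, 90), (18, 90), (20, 91)]
top 250 [(-20, 148), (-18, 147), (-16, 146), (-14, 145), (-12, 144), (-10, 140), (-8, 140), (-6, 147), (-4, 162), (-2, 178), (0, 188), (2, 190), (4, 186), (6, 173), (8, 159), (10, 151), (12, 149), (14, 150), (16, 150), (18, 148), (20, 146)]
```

View pics/ov_scene.png

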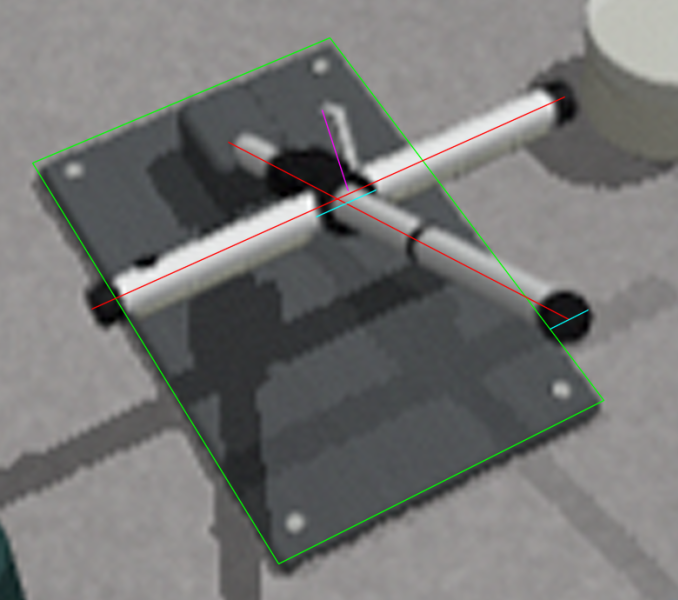

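View pics/ov_top.png

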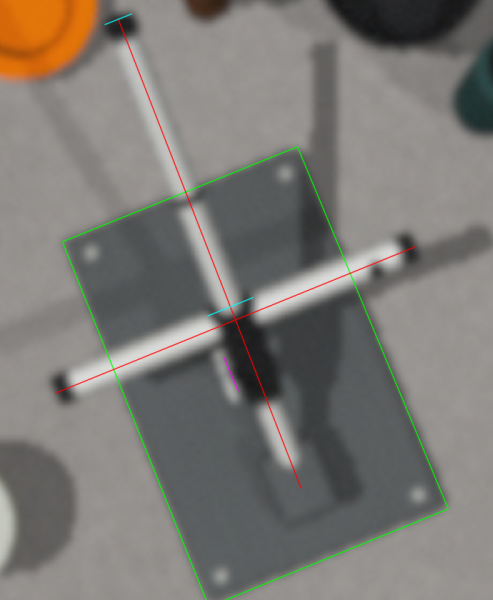

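```bash
python3 -m inch '[[0.7,0,-0.7,0.14,-0.45,-0.4,1],[1.4,0,-1.4,0.28,-0.9,-0.8,1],[2.1,0,-2.1,0.42,-1.35,-1.2,1],[2.8,0,-2.8,0.56,-1.8,-1.6,1],[3.5,0,-3.4,0.7,-2.2,-2.0,1]]'; python3 -c "
from h import *
where();go(107,-6,85)"
```

```text
clock: 0.52
eef_pos: [240.9, 362.9, 194.2]
ee_rot: [-87.5, -10.4, -3.8]
contact_force: [1.0, 2.1, 0.7]
gripper_width: 25.5
t 0.52 s 67.9 y 458.7 up 152.8 err [  7.9 -25.2 -23.6] F(boom,y,up) (np.float64(1.8), np.float64(1.6), np.float64(-0.4)) w 25.5
target [486.  -38.2 161. ] shift [ 6.512  1.613 -9.684] turn [ 1.575 -5.031 -4.725] | mm 471.2 deg 35.4
```

```bash
python3 -m inch '[[0.65,0,-0.97,0.16,-0.5,-0.47,1],[1.3,0,-1.94,0.32,-1.0,-0.94,1],[1.95,0,-2.9,0.48,-1.5,-1.4,1],[2.6,0,-3.9,0.64,-2.0,-1.9,1],[3.2,0,-4.8,0.8,-2.5,-2.35,1]]'; python3 -c "
from h import *
where();go(107,-6,85)"
```

```text
clock: 0.93
eef_pos: [341.2, 187.4, 207.3]
ee_rot: [-87.0, -22.5, 8.3]
contact_force: [0.8, 1.2, -1.3]
gripper_width: 0.1
t 0.93 s 95.7 y 258.1 up 149.4 err [  4.  -13.  -12.1] F(boom,y,up) (np.float64(0.2), np.float64(0.8), np.float64(-1.8)) w 0.1
target [486.  -38.2 161. ] shift [ 2.112  1.803 -6.209] turn [ 0.794 -2.6   -2.42 ] | mm 272.1 deg 18.2
```

```bash
python3 -m inch '[[0.35,0.1,-1.0,0.13,-0.43,-0.4,1],[0.7,0.3,-2.0,0.26,-0.86,-0.8,1],[1.05,0.5,-3.0,0.4,-1.3,-1.2,1],[1.4,0.7,-4.0,0.53,-1.7,-1.6,1],[1.7,0.9,-4.9,0.65,-2.1,-2.0,1]]'; python3 -c "
from h import *
where();go(107,-6,85)"
```

```text
clock: 1.35
eef_pos: [411.9, 71.1, 196.4]
ee_rot: [-88.3, -31.2, 18.1]
contact_force: [1.4, 0.8, 0.1]
gripper_width: -0.2
t 1.35 s 106.0 y 123.5 up 128.9 err [ 0.8 -4.  -3.7] F(boom,y,up) (np.float64(1.4), np.float64(0.1), np.float64(-0.8)) w -0.2
target [486.  -38.2 161. ] shift [ 0.321  1.132 -3.209] turn [ 0.162 -0.792 -0.742] | mm 136.7 deg 5.5
```

```bash
python3 -m inch '[[0.1,0.3,-0.9,0.05,-0.25,-0.25,1],[0.2,0.6,-1.8,0.1,-0.5,-0.5,1],[0.3,0.9,-2.6,0.16,-0.8,-0.74,1],[0.32,1.13,-3.2,0.16,-0.8,-0.74,1],[0.32,1.13,-3.2,0.16,-0.8,-0.74,1]]'; python3 -c "
from h import *
where();go(107,-6,85);go(107,-6,20)"
```

```text
clock: 1.77
eef_pos: [492.2, -14.7, 175.0]
ee_rot: [-90.6, -32.8, 21.0]
contact_force: [-0.1, 0.8, -0.8]
gripper_width: -0.1
t 1.77 s 127.1 y 13.3 up 88.0 err [ 1.6 -1.4 -2.2] F(boom,y,up) (np.float64(-0.2), np.float64(0.8), np.float64(-0.8)) w -0.1
target [486.  -38.2 161. ] shift [-0.487  0.107 -0.492] turn [ 0.321 -0.287 -0.444] | mm 28.0 deg 3.1
target [520.4 -23.8 107.8] shift [-0.425  1.73  -0.445] turn [ 0.321 -0.287 -0.444] | mm 73.4 deg 3.1
```

```bash
python3 -m inch '[[0,0,0,0,0,0,1],[0,0,0,0,0,0,1],[0,0,0,0,0,0,1]]'
python3 - <<'E'
from h import *
where();go(107,-6,85);go(107,-6,45)
for n in('scene','top'): cv2.imwrite(f'pics/{n}1.png',cv2.resize(optics.snapshot(n)[140:290,200:350,::-1],None,fx=4,fy=4,interpolation=cv2.INTER_CUBIC))
E
```

```text
clock: 2.02
eef_pos: [490.0, -11.9, 175.8]
ee_rot: [-90.7, -32.9, 21.3]
contact_force: [-0.1, 0.0, 0.5]
gripper_width: 0.0
t 2.02 s 126.9 y 16.8 up 89.2 err [ 1.5 -1.2 -2.1] F(boom,y,up) (np.float64(0.2), np.float64(0.0), np.float64(0.5)) w 0.0
target [486.  -38.2 161. ] shift [-0.48   0.138 -0.576] turn [ 0.298 -0.243 -0.425] | mm 30.5 deg 2.9
target [507.2 -29.4 128.2] shift [-0.443  1.137 -0.55 ] turn [ 0.298 -0.243 -0.425] | mm 53.5 deg 2.9
```

View pics/scene1.png

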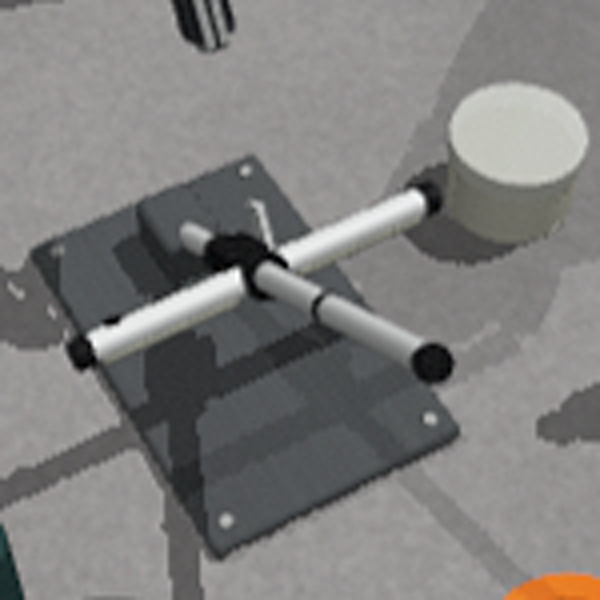

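View pics/top1.png

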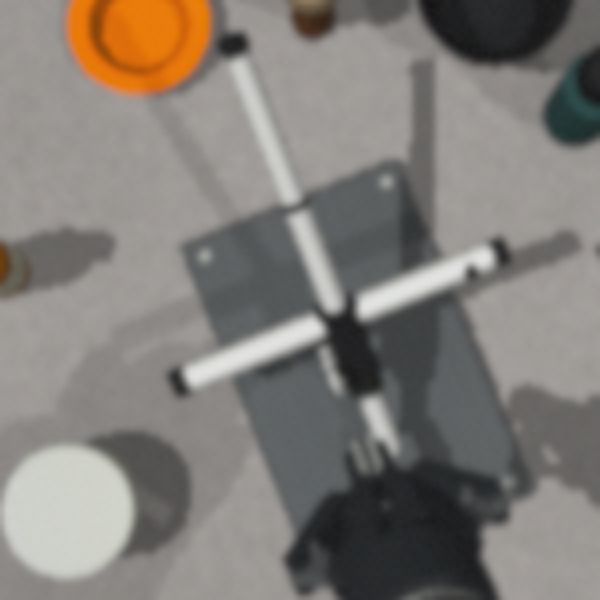

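Run:
```python
from h import *
print(proj([490,-11.9,175.8],'scene'),proj([490,-11.9,175.8],'top'))
print(proj(W(boom(127,16.8,89.2),st),'top'))
```

```text
[[257.09897473 167.86730363]] [[287.55156554 243.14669559]]
[[287.50997063 243.12115745]]
```

Run:
```python
from h import *
c,R,o=cur()
for n in('scene','top'):
    im=optics.snapshot(n)[:,:,::-1].copy(); big=cv2.resize(im,None,fx=6,fy=6,interpolation=cv2.INTER_CUBIC)
    for k in(0,10,20,30,40):
        q=(proj(c-R.as_matrix()[:,1]*k,n)[0]+.5)*6-.5; cv2.circle(big,tuple(q.astype(int)),4,(0,0,255) if k else (0,255,0),-1)
    q=q.astype(int); cv2.imwrite(f'pics/{n}2.png',big[max(0,q[1]-250):q[1]+250,q[0]-300:q[0]+300])
    print(n,[proj(c-R.as_matrix()[:,1]*k,n)[0].round(1) for k in (0,20,40)])
print(o['eef_pos'],o['clock'])
print(proj([139.7,532,194.5],'scene'))
```

```text
scene [array([257.1, 167.8]), array([254.7, 159.4]), array([252.3, 150.8])]
top [array([287.6, 243.1]), array([289.2, 247.4]), array([290.9, 251.9])]
[490.15700233 -11.96174165 176.05406006] 2.1167
[[436.44673538  56.17191594]]
```

View pics/scene2.png

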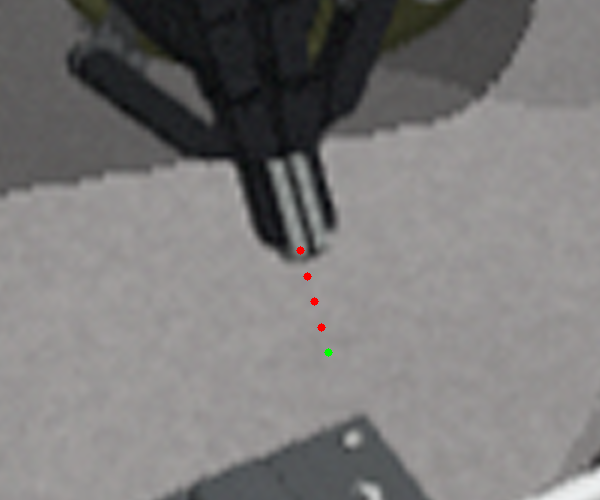

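View pics/top2.png

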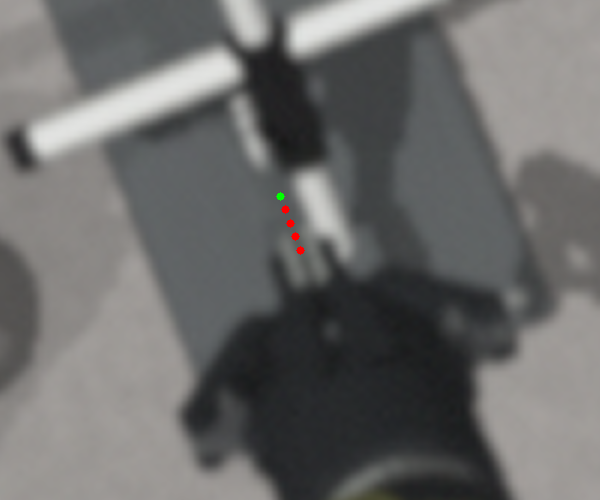

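Run:
```python
from h import *
print(proj([[0,0,0],[0,0,100]],'scene'),proj([[0,0,0]],'top'))
im=cv2.imread('pics/scene0.png')
cv2.imwrite('pics/g0.png',cv2.resize(im[0:90,380:520],None,fx=5,fy=5,interpolation=cv2.INTER_CUBIC))
o=sensors.get_obs()
im=optics.snapshot('scene')[:,:,::-1]; cv2.imwrite('pics/full.png',cv2.resize(im[:230],None,fx=1.4,fy=1.4))
```

```text
[[247.04129812  97.50815276]
 [245.48481812  70.57234393]] [[280.99946596 419.06948539]]
```

View pics/g0.png

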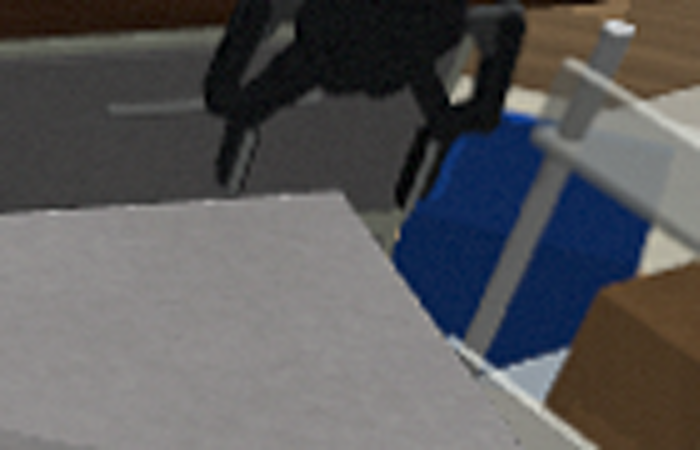

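View pics/full.png

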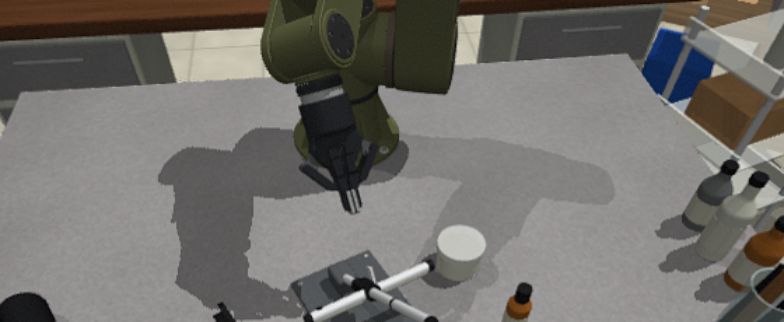

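Run:
```python
from h import *
R=Ro.from_euler('xyz',[-90.07,0,-14.71],degrees=True).as_matrix()
c=np.array([139.6,531.7,193.9])
for k in (0,13,40,53):
    print(k,[proj(c-R[:,1]*k+R[:,2]*z,'scene')[0].round(1) for z in(-42.5,0,42.5)])
def tri(a,b):
    f=lambda p:np.r_[proj(p,'scene')[0]-a,proj(p,'top')[0]-b]
    r=least_squares(f,[490,-10,180]); return r.x,r.fun
t,e=tri([252.3,151.8],[290.6,250.7]); c,R,o=cur(); print(t,e,R.inv().apply(t-c))
```

```text
0 [array([420.9,  55.2]), array([436.3,  56.4]), array([451.8,  57.5])]
13 [array([422.2,  50.9]), array([437.8,  52.1]), array([453.4,  53.2])]
40 [array([425.2,  41.8]), array([441.1,  42.9]), array([457. ,  44.1])]
53 [array([426.7,  37.3]), array([442.7,  38.4]), array([458.8,  39.5])]
[472.57232485 -19.28237761 209.28218404] [ 0.20657724 -0.00450801  0.21870983  0.019252  ] [  1.97141024 -38.32994303  -0.57871873]
```

```bash
python3 -m inch '[[-0.2,0.3,-0.3,0.15,-0.12,-0.2,1],[-0.44,0.6,-0.55,0.3,-0.24,-0.42,1],[-0.44,0.9,-0.55,0.3,-0.24,-0.42,1],[-0.44,1.13,-0.55,0.3,-0.24,-0.42,1],[-0.44,1.13,-0.55,0.3,-0.24,-0.42,1]]'; python3 -m inch '[[0,0,0,0,0,0,1]]';python3 - <<'E'
from h import *
where();go(107,-6,45);go(107,-6,22)
E
```

```text
clock: 2.68
eef_pos: [513.6, -4.5, 145.0]
ee_rot: [-90.8, -32.5, 21.1]
contact_force: [-0.8, 1.1, 0.1]
gripper_width: 0.1
clock: 2.77
eef_pos: [513.5, -4.8, 146.2]
ee_rot: [-90.9, -32.5, 21.1]
contact_force: [-0.4, -0.1, -0.9]
gripper_width: 0.1
t 2.77 s 129.9 y 14.1 up 50.9 err [ 1.8 -1.4 -2.5] F(boom,y,up) (np.float64(-0.8), np.float64(0.1), np.float64(-0.5)) w 0.1
target [507.2 -29.4 128.2] shift [-0.553  0.188 -0.512] turn [ 0.36  -0.275 -0.499] | mm 31.1 deg 3.4
target [519.3 -24.3 109.4] shift [-0.528  0.762 -0.493] turn [ 0.36  -0.275 -0.499] | mm 42.0 deg 3.4
```

Run:
```python
from h import *
o=sensors.get_obs(); print(o['joints'].round(1),o['qd'].round(2))
```

```text
[ -14.1    1.1  119.3   30.7   35.6 -146.3] [-0.52 -1.35 -0.13 -0.18  0.42  0.03]
```

```bash
python3 -m inch '[[0,-0.4,0,0,1.4,0,1],[0,-0.8,0,0,2.8,0,1],[0,-1.2,0,0,4.2,0,1],[0,-1.2,0,0,5.6,0,1],[0,-1.2,0,0,7,0,1]]'; python3 -c "
from h import *
where();o=sensors.get_obs(); print(o['joints'].round(1),o['qd'].round(2))"
```

```text
clock: 3.18
eef_pos: [489.3, -14.1, 188.6]
ee_rot: [-70.4, -26.7, -19.2]
contact_force: [1.0, 0.4, 0.1]
gripper_width: 0.4
t 3.18 s 133.0 y 15.0 up 100.5 err [  2.6 -36.7  -1.7] F(boom,y,up) (np.float64(0.9), np.float64(-0.0), np.float64(-0.5)) w 0.4
[ -16.5   -5.9  119.6   28.    42.2 -108.8] [ 2.900e-01  1.120e+00  4.100e-01  3.000e-02 -4.200e-01  8.332e+01]
```

Right direction (joint 6 had hit its limit); I continue to the half-turn grasp.

```bash
for i in 1; do python3 -m inch '[[0,0,0,0,1.4,0,1],[0,0,0,0,2.8,0,1],[0,0,0,0,4.2,0,1],[0,0,0,0,5.6,0,1],[0,0,0,0,7,0,1]]'; done; python3 -m inch '[[0,0,0,0,1.4,0,1],[0,0,0,0,2.8,0,1],[0,0,0,0,4.2,0,1],[0,0,0,0,5.6,0,1],[0,0,0,0,7,0,1]]';python3 -m inch '[[0,0,0,0,1.4,0,1],[0,0,0,0,2.8,0,1],[0,0,0,0,4.2,0,1],[0,0,0,0,5.6,0,1],[0,0,0,0,7,0,1]]'; sed -i "s/\*Ro.from_euler('x',-90,degrees=True))/*Ro.from_euler('x',-90,degrees=True)*Ro.from_euler('y',180,degrees=True))/; s/(f\[0\].round(1),f\[2\].round(1)/(-f[0].round(1),-f[2].round(1)/" h.py; python3 -c "
from h import *
where();go(107,-6,85);o=sensors.get_obs(); print(o['joints'].round(1),o['qd'].round(2))"
```

```text
clock: 3.6
eef_pos: [489.2, -13.8, 187.6]
ee_rot: [-59.2, -11.2, -52.6]
contact_force: [0.1, -0.3, -0.0]
gripper_width: -0.1
clock: 4.02
eef_pos: [489.2, -13.8, 187.6]
ee_rot: [-58.2, 7.4, -82.4]
contact_force: [0.2, 0.2, -0.2]
gripper_width: 0.0
clock: 4.43
eef_pos: [489.2, -13.8, 187.7]
ee_rot: [-67.2, 23.9, -114.6]
contact_force: [-1.0, -0.4, 0.0]
gripper_width: 0.3
t 4.43 s 132.5 y 15.3 up 99.7 err [-1.  38.3  3. ] F(boom,y,up) (np.float64(-0.8), np.float64(-0.0), np.float64(0.6)) w 0.3
target [486.  -38.2 161. ] shift [0.809 0.411 0.024] turn [-0.193  7.655  0.592] | mm 36.3 deg 38.4
[-16.5  -5.8 119.6  28.   42.2  -3.9] [ 4.000e-02 -5.000e-02  3.000e-02 -2.000e-02  1.000e-02  8.347e+01]
```

```bash
python3 -m inch '[[0.2,0,0,0,1.4,0.1,1],[0.4,0,0,-0.1,2.8,0.2,1],[0.6,0,0,-0.1,4.2,0.3,1],[0.8,0,0,-0.15,5.6,0.4,1],[0.8,0,0,-0.2,7,0.6,1]]'; python3 -m inch '[[0,0,0,0,0,0,1],[0,0,0,0,0,0,1],[0,0,0,0,0,0,1]]'; python3 -c "
from h import *
where();go(107,-6,60);o=sensors.get_obs(); print(o['joints'].round(1),o['qd'].round(2))"
```

```text
clock: 4.85
eef_pos: [476.9, -41.1, 174.3]
ee_rot: [-87.9, 34.9, -153.3]
contact_force: [0.0, -0.4, -0.4]
gripper_width: -0.0
clock: 5.1
eef_pos: [477.3, -40.4, 174.6]
ee_rot: [-87.4, 34.9, -152.5]
contact_force: [-0.8, -0.1, -0.4]
gripper_width: -0.0
t 5.1 s 107.6 y -4.6 up 101.2 err [0.1 3.9 0.1] F(boom,y,up) (np.float64(-0.9), np.float64(0.2), np.float64(0.2)) w -0.0
target [499.2 -32.7 140.5] shift [0.016 1.03  0.035] turn [0.025 0.771 0.012] | mm 41.2 deg 3.9
[-23.5  -5.2 122.   36.9  43.8  17.1] [ 0.36  0.12 -0.07  0.2   0.03  0.42]
```

Now descend to up=45 and then compare tips with the picture.

```bash
python3 -m inch '[[0,0.4,0.03,0,0.4,0,1],[0,0.8,0.03,0,0.8,0,1],[0,1.2,0.03,0,0.8,0,1],[0,1.4,0.03,0,0.8,0,1],[0,1.4,0.03,0,0.8,0,1]]'; python3 -m inch '[[0,0,0,0,0,0,1],[0,0,0,0,0,0,1]]'
python3 - <<'E'
from h import *
where();go(107,-6,22);c,R,o=cur()
for n,(a,b) in(('scene',(60,0)),('top',(60,0))):
    im=optics.snapshot(n)[:,:,::-1].copy(); big=cv2.resize(im,None,fx=6,fy=6,interpolation=cv2.INTER_CUBIC)
    for k in(0,10,20,30,40):
        q=(proj(c-R.as_matrix()[:,1]*k,n)[0]+.5)*6-.5; cv2.circle(big,tuple(q.astype(int)),3,(0,0,255) if k else (0,255,0),-1)
    q=q.astype(int); cv2.imwrite(f'pics/{n}3.png',big[max(0,q[1]-250):q[1]+250,q[0]-300:q[0]+300])
E
```

```text
clock: 5.52
eef_pos: [507.3, -28.2, 127.2]
ee_rot: [-90.4, 34.8, -157.6]
contact_force: [0.2, -0.6, 0.7]
gripper_width: -0.1
clock: 5.68
eef_pos: [507.4, -29.0, 129.1]
ee_rot: [-90.4, 35.0, -157.6]
contact_force: [0.9, 0.8, 0.4]
gripper_width: 0.0
t 5.68 s 107.7 y -5.8 up 45.5 err [ 0.1 -0.3  0. ] F(boom,y,up) (np.float64(1.2), np.float64(0.4), np.float64(-0.3)) w 0.0
target [519.3 -24.3 109.4] shift [0.018 0.588 0.008] turn [ 0.027 -0.062  0.007] | mm 23.5 deg 0.3
```

View pics/scene3.png

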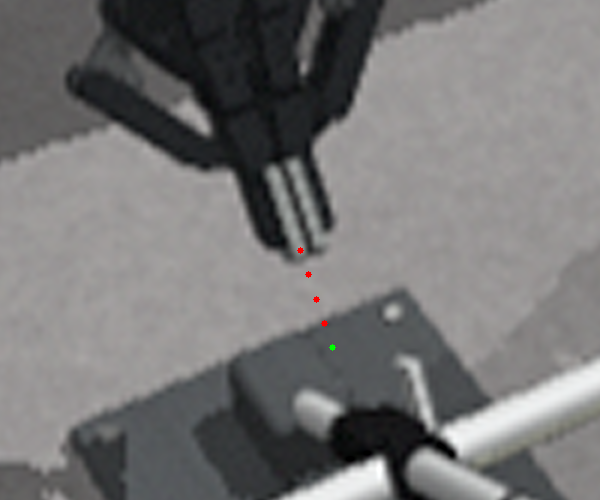

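View pics/top3.png

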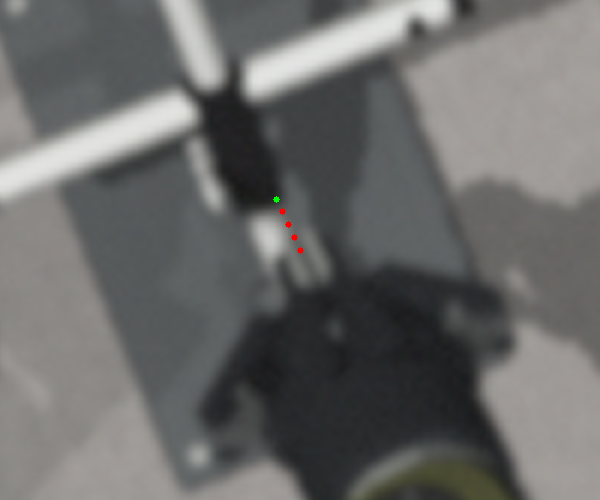

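```bash
python3 -m inch '[[0.02,0.3,0,0,0,0,1],[0.02,0.58,0,0,0,0,1],[0.02,0.58,0,0,0,0,1],[0.02,0.58,0,0,0,0,1]]'; python3 -c "
from h import *
where()"; python3 -m inch '[[0,0,-0.1,0,0,0,1],[0,0,-0.2,0,0,0,1],[0,0,-0.3,0,0,0,1],[0,0,-0.4,0,0,0,1],[0,0,-0.4,0,0,0,1]]';  python3 - <<'E'
from h import *
where()
for n in('scene','top'): cv2.imwrite(f'pics/{n}4.png',cv2.resize(optics.snapshot(n)[150:260,200:350,::-1],None,fx=4,fy=4,interpolation=cv2.INTER_CUBIC))
E
```

```text
clock: 6.12
eef_pos: [518.8, -24.0, 109.1]
ee_rot: [-90.4, 34.9, -157.7]
contact_force: [0.5, -0.1, 0.2]
gripper_width: 0.2
t 6.12 s 106.5 y -5.6 up 22.0 err [ 0.2 -0.4  0.1] F(boom,y,up) (np.float64(0.5), np.float64(-0.3), np.float64(-0.1)) w 0.2
clock: 6.53
eef_pos: [512.4, -8.5, 109.2]
ee_rot: [-90.4, 34.9, -157.7]
contact_force: [-0.1, 0.6, -0.1]
gripper_width: 0.1
t 6.53 s 106.7 y 11.2 up 22.0 err [ 0.2 -0.4  0.1] F(boom,y,up) (np.float64(0.0), np.float64(0.6), np.float64(-0.2)) w 0.1
```

View pics/scene4.png

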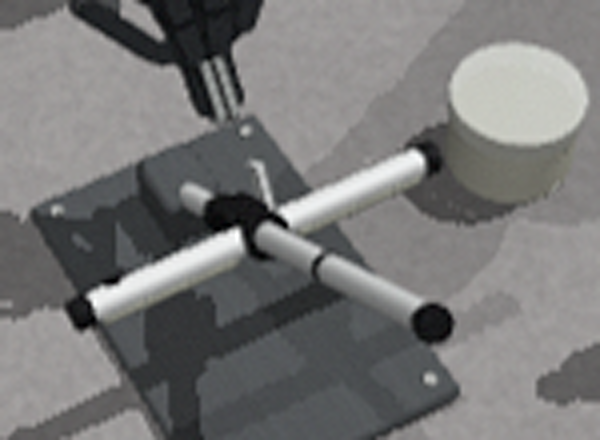

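```bash
python3 -m inch '[[0,0,0.25,0,0,0,1],[0,0,0.43,0,0,0,1],[0,0.4,0.43,0,0,0,1],[0,0.7,0.43,0,0,0,1],[0,0.7,0.43,0,0,0,1]]';  python3 - <<'E'
from h import *
where()
c,R,o=cur()
for n in('scene','top'):
    im=optics.snapshot(n)[:,:,::-1].copy(); big=cv2.resize(im,None,fx=6,fy=6,interpolation=cv2.INTER_CUBIC)
    q=((proj(c-R.as_matrix()[:,1]*38,n)[0]+.5)*6-.5).astype(int); cv2.circle(big,tuple(q),3,(0,0,255),-1)
    cv2.imwrite(f'pics/{n}5.png',big[max(0,q[1]-250):q[1]+250,q[0]-300:q[0]+300])
E
```

```text
clock: 7.05
eef_pos: [534.4, -19.4, 84.3]
ee_rot: [-90.5, 34.8, -157.8]
contact_force: [0.1, -0.3, -1.0]
gripper_width: -0.0
t 7.05 s 105.5 y -7.3 up -7.7 err [ 0.2 -0.5  0.2] F(boom,y,up) (np.float64(-0.6), np.float64(-0.3), np.float64(-0.8)) w -0.0
```

View pics/scene5.png

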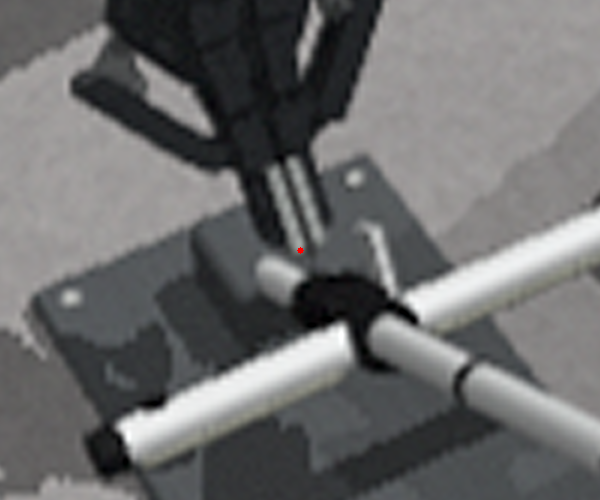

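View pics/top5.png

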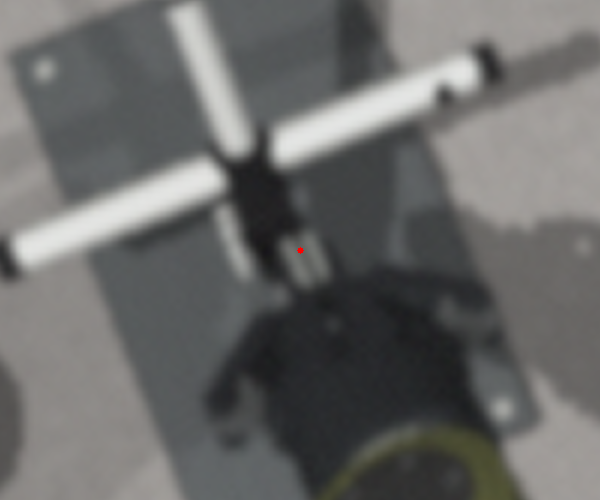

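```bash
python3 -m inch '[[-0.03,0.1,0.0,0,0,0,1],[-0.03,0.2,0.0,0,0,0,1],[-0.03,0.2,0.0,0,0,0,1]]';  python3 -c "
from h import *
where()"; python3 -m inch '[[0,0,-0.1,0,0,0,1],[0,0,-0.2,0,0,0,1],[0,0,-0.3,0,0,0,1],[0,0,-0.3,0,0,0,1],[0,0,-0.3,0,0,0,1]]';  python3 - <<'E'
from h import *
where()
E
```

```text
clock: 7.4
eef_pos: [539.5, -16.7, 79.9]
ee_rot: [-90.4, 34.9, -157.7]
contact_force: [0.1, -0.5, 0.2]
gripper_width: -0.3
t 7.4 s 107.7 y -6.8 up -14.5 err [ 0.1 -0.4  0.1] F(boom,y,up) (np.float64(0.0), np.float64(-0.5), np.float64(0.2)) w -0.3
clock: 7.82
eef_pos: [534.6, -5.2, 80.3]
ee_rot: [-90.4, 34.9, -157.7]
contact_force: [-0.0, -0.0, 1.0]
gripper_width: 0.2
t 7.82 s 107.9 y 5.6 up -14.1 err [ 0.2 -0.4  0.1] F(boom,y,up) (np.float64(0.6), np.float64(-0.0), np.float64(0.9)) w 0.2
```

```bash
python3 -m inch '[[0,0.05,-0.1,0,0,0,1],[0,0.05,-0.2,0,0,0,1],[0,0.05,-0.3,0,0,0,1],[0,0.05,-0.3,0,0,0,1]]';  python3 - <<'E'
from h import *
where()
for n in('scene','top'): cv2.imwrite(f'pics/{n}6.png',cv2.resize(optics.snapshot(n)[150:260,200:350,::-1],None,fx=5,fy=5,interpolation=cv2.INTER_CUBIC))
E
```

```text
clock: 8.15
eef_pos: [530.8, 6.6, 78.5]
ee_rot: [-90.5, 34.9, -157.7]
contact_force: [-1.3, -1.9, 2.0]
gripper_width: 0.1
t 8.15 s 107.7 y 18.0 up -16.2 err [ 0.2 -0.4  0.1] F(boom,y,up) (np.float64(-0.4), np.float64(-1.3), np.float64(2.7)) w 0.1
```

View pics/scene6.png

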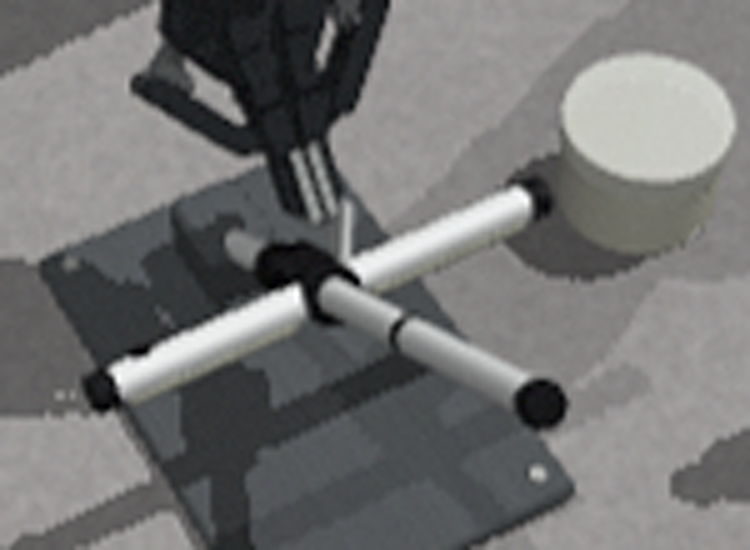

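View pics/top6.png

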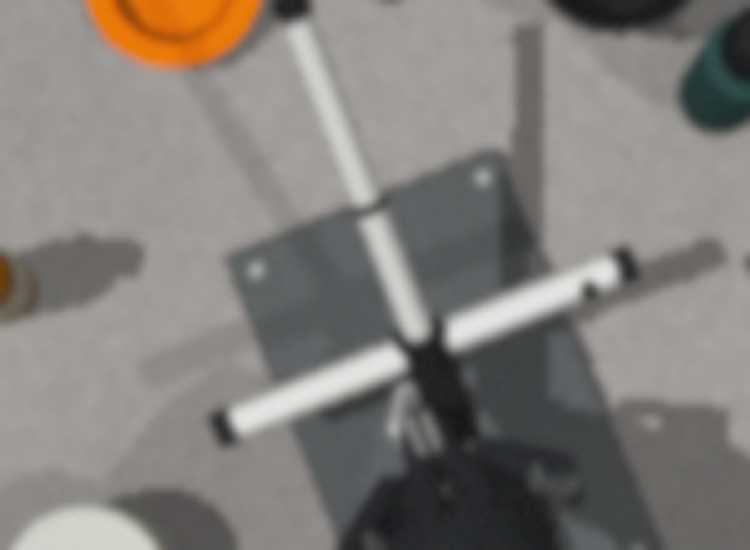

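```bash
python3 -m inch '[[0,0.08,-0.08,0,0,0,1],[0,0.08,-0.16,0,0,0,1],[0,0.08,-0.24,0,0,0,1],[0,0.08,-0.24,0,0,0,1]]';  python3 - <<'E'
from h import *
where()
for n in('scene','top'): cv2.imwrite(f'pics/{n}7.png',cv2.resize(optics.snapshot(n)[150:260,200:350,::-1],None,fx=5,fy=5,interpolation=cv2.INTER_CUBIC))
E
```

```text
clock: 8.58
eef_pos: [529.1, 15.7, 76.0]
ee_rot: [-90.4, 34.9, -157.7]
contact_force: [1.3, -2.7, -0.3]
gripper_width: -0.4
t 8.58 s 107.9 y 27.0 up -19.4 err [ 0.1 -0.4  0.1] F(boom,y,up) (np.float64(-0.0), np.float64(-3.0), np.float64(-0.3)) w -0.4
```

View pics/scene7.png

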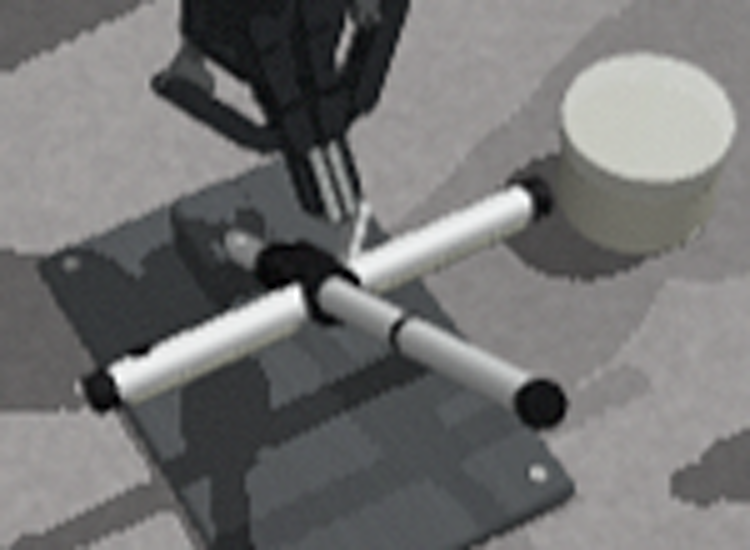

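Run:
```python
from h import *
for th in(0,.2,.3,.35,.4,.45,.5,.6):
    P=[W(boom(s,15+2.5*np.cos(th)+40*np.sin(th),-9+40*np.cos(th)-2.5*np.sin(th)),st)[0] for s in(102.5,110,117.5)]
    print(th,((proj(np.array(P),'scene')-[200,150])*5).round(0).tolist())
```

```text
0 [[304.0, 199.0], [311.0, 201.0], [317.0, 204.0]]
0.2 [[320.0, 195.0], [326.0, 197.0], [333.0, 200.0]]
0.3 [[328.0, 194.0], [334.0, 197.0], [341.0, 199.0]]
0.35 [[332.0, 194.0], [338.0, 197.0], [344.0, 199.0]]
0.4 [[336.0, 194.0], [342.0, 197.0], [348.0, 199.0]]
0.45 [[339.0, 195.0], [346.0, 197.0], [352.0, 200.0]]
0.5 [[343.0, 195.0], [350.0, 198.0], [356.0, 201.0]]
0.6 [[351.0, 197.0], [357.0, 200.0], [364.0, 202.0]]
```

```bash
python3 -m inch '[[0,-0.4,0.1,0,0,0,1],[0,-0.9,0.1,0,0,0,1],[0,-1.25,0.2,0,0,0,-1],[0,-1.25,0.43,0,0,0,-1],[0,-1.25,0.43,0,0,0,-1]]'; python3 -m inch '[[0,0,0,0,0,0,-1],[0,0,0,0,0,0,-1],[0,0,0,0,0,0,-1],[0,0,0,0,0,0,-1]]'
python3 - <<'E'
from h import *
where()
c,R,o=cur()
for n in('scene','top'):
    im=optics.snapshot(n)[:,:,::-1].copy(); big=cv2.resize(im,None,fx=5,fy=5,interpolation=cv2.INTER_CUBIC)
    for z in(-42.5,42.5):
        for k in (38,51):
            q=((proj(c-R.as_matrix()[:,1]*k+R.as_matrix()[:,2]*z,n)[0]+.5)*5-.5).astype(int); cv2.circle(big,tuple(q),3,(0,0,255),-1)
    cv2.imwrite(f'pics/{n}8.png',big[140*5:255*5,200*5:345*5])
E
```

```text
clock: 9.1
eef_pos: [510.2, -12.7, 117.3]
ee_rot: [-90.4, 35.0, -157.7]
contact_force: [-0.0, 0.9, 0.7]
gripper_width: 35.8
clock: 9.43
eef_pos: [509.2, -11.2, 116.2]
ee_rot: [-90.5, 34.9, -157.7]
contact_force: [-0.1, -0.4, 0.0]
gripper_width: 83.1
t 9.43 s 107.4 y 10.0 up 30.0 err [ 0.2 -0.4  0.1] F(boom,y,up) (np.float64(-0.2), np.float64(-0.3), np.float64(0.2)) w 83.1
```

View pics/scene8.png

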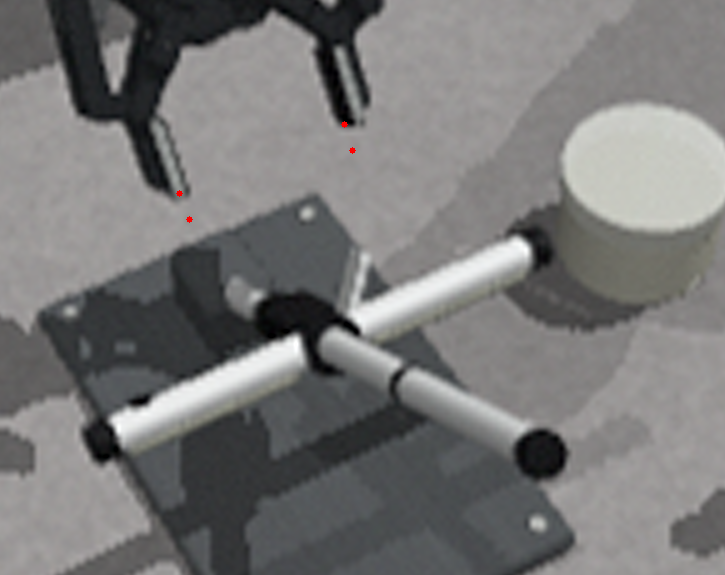

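View pics/top8.png

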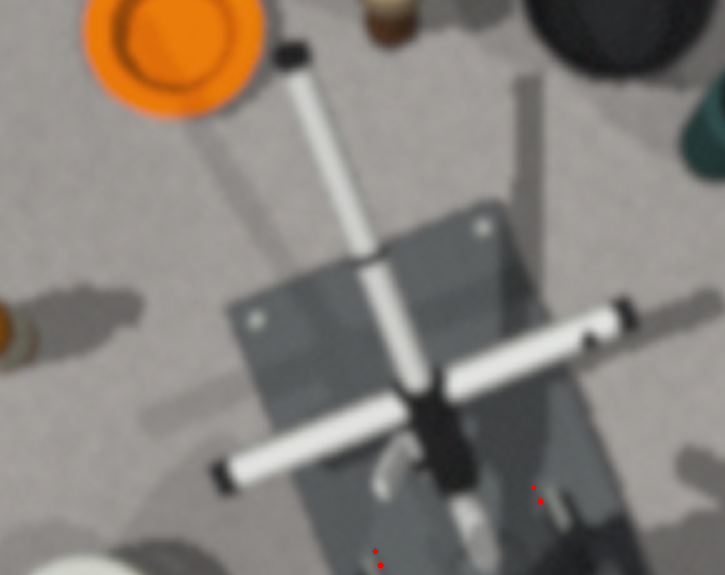

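```bash
python3 -m inch '[[0,0.3,0,0,0,0,-1],[0,0.6,0,0,0,0,-1],[0,0.9,0,0,0,0,-1],[0,1.2,0,0,0,0,-1],[0,1.2,0,0,0,0,-1]]'
python3 - <<'E'
from h import *
where()
for n in('scene','top'): cv2.imwrite(f'pics/{n}9.png',cv2.resize(optics.snapshot(n)[150:260,200:350,::-1],None,fx=5,fy=5,interpolation=cv2.INTER_CUBIC))
E
```

```text
clock: 9.95
eef_pos: [534.5, -0.2, 75.8]
ee_rot: [-90.5, 34.8, -157.8]
contact_force: [-0.2, -0.1, 0.0]
gripper_width: 85.4
t 9.95 s 106.8 y 10.3 up -18.9 err [ 0.2 -0.4  0.2] F(boom,y,up) (np.float64(-0.1), np.float64(0.0), np.float64(0.1)) w 85.4
```

View pics/scene9.png

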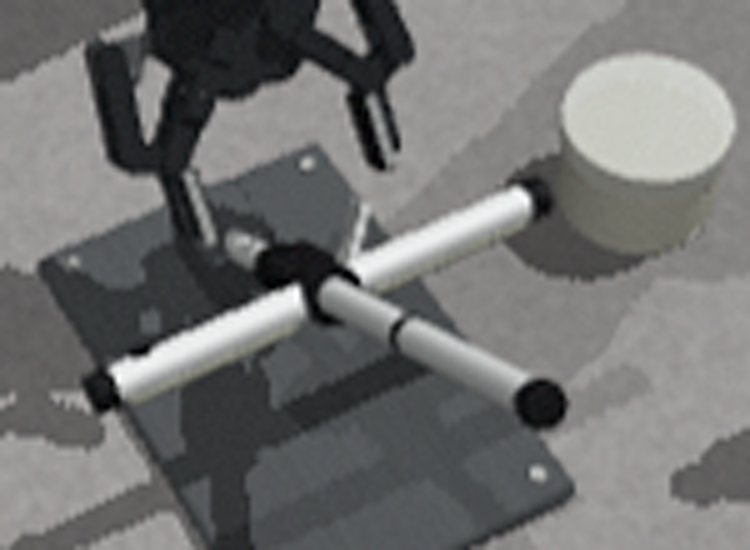

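View pics/top9.png

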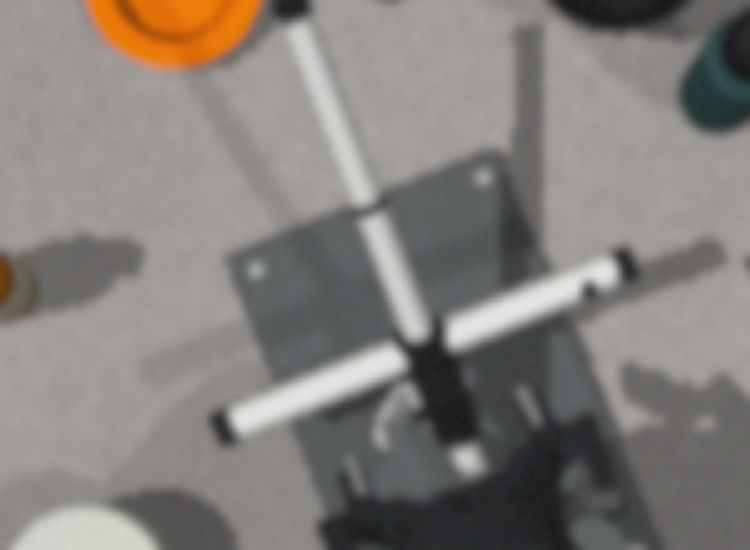

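```bash
python3 -m inch '[[0,0.25,0,0,0,0,-1],[0,0.5,0,0,0,0,-1],[0,0.75,0,0,0,0,-1],[0,0.85,0,0,0,0,-1],[0,0.85,0,0,0,0,-1]]'
python3 - <<'E'
from h import *
where()
for n in('scene','top'): cv2.imwrite(f'pics/{n}10.png',cv2.resize(optics.snapshot(n)[150:260,200:350,::-1],None,fx=5,fy=5,interpolation=cv2.INTER_CUBIC))
E
```

```text
clock: 10.47
eef_pos: [552.5, 6.9, 49.6]
ee_rot: [-90.5, 34.9, -157.7]
contact_force: [0.5, -0.1, 0.7]
gripper_width: 85.7
t 10.47 s 107.7 y 9.9 up -51.5 err [ 0.2 -0.4  0.1] F(boom,y,up) (np.float64(0.7), np.float64(-0.2), np.float64(0.4)) w 85.7
```

View pics/scene10.png

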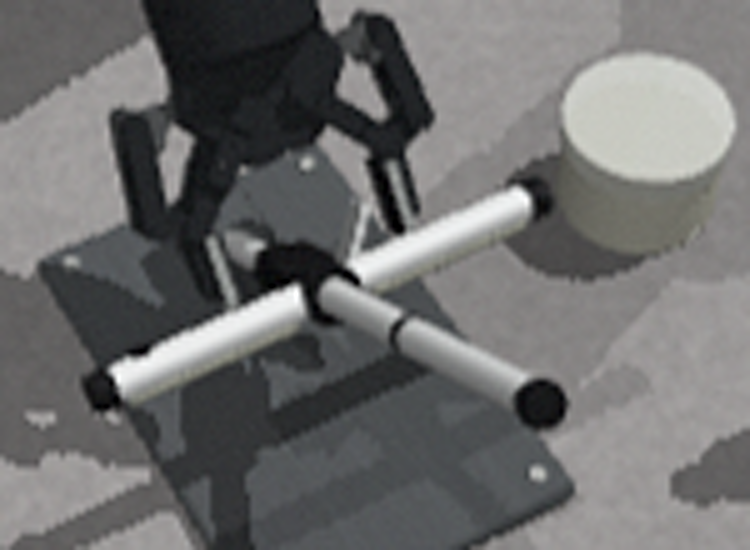

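View pics/top10.png

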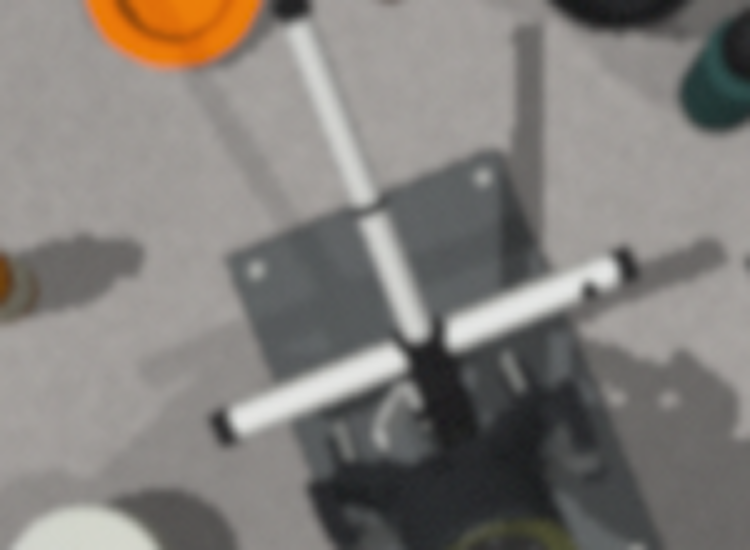

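```bash
python3 -m inch '[[-0.06,0.1,0,0,0,0,-1],[-0.12,0.14,0,0,0,0,-1],[-0.18,0.14,0,0,0,0,-1],[-0.2,0.14,0,0,0,0,-1]]'; python3 -c "
from h import *
where()"; python3 -m inch '[[-0.05,0,0,0,0,0,-1],[-0.1,0,0,0,0,0,-1]]'; python3 -c "
from h import *
where()"
```

```text
clock: 10.9
eef_pos: [562.0, 10.6, 50.0]
ee_rot: [-90.4, 35.0, -157.7]
contact_force: [0.5, -0.4, 0.8]
gripper_width: 85.0
t 10.9 s 116.3 y 9.7 up -57.0 err [ 0.1 -0.4  0. ] F(boom,y,up) (np.float64(0.7), np.float64(-0.6), np.float64(0.5)) w 85.0
clock: 11.07
eef_pos: [564.7, 11.9, 52.1]
ee_rot: [-90.4, 34.9, -157.7]
contact_force: [-2.9, -1.0, -1.8]
gripper_width: 85.2
t 11.07 s 119.9 y 9.7 up -57.0 err [ 0.2 -0.4  0.1] F(boom,y,up) (np.float64(-3.6), np.float64(0.2), np.float64(0.3)) w 85.2
```

```bash
python3 -m inch '[[-0.15,0,0,0,0,0,-1],[-0.3,0,0,0,0,0,-1],[-0.45,0,0,0,0,0,-1],[-0.6,0,0,0,0,0,-1],[-0.75,0,0,0,0,0,-1]]'; python3 -c "
from h import *
where()"; python3 -m inch '[[-0.15,0,0,0,0,0,-1],[-0.3,0,0,0,0,0,-1],[-0.45,0,0,0,0,0,-1],[-0.6,0,0,0,0,0,-1],[-0.75,0,0,0,0,0,-1]]'; python3 -c "
from h import *
where()"
```

```text
clock: 11.48
eef_pos: [586.9, 21.2, 68.7]
ee_rot: [-90.5, 34.8, -157.7]
contact_force: [-7.0, -3.6, -0.4]
gripper_width: 85.4
t 11.48 s 149.2 y 9.8 up -57.2 err [ 0.2 -0.4  0.2] F(boom,y,up) (np.float64(-6.6), np.float64(-0.6), np.float64(4.1)) w 85.4
clock: 11.9
eef_pos: [609.5, 30.7, 85.8]
ee_rot: [-90.5, 34.8, -157.7]
contact_force: [-6.1, -1.4, -1.0]
gripper_width: 85.7
t 11.9 s 179.0 y 9.7 up -57.2 err [ 0.2 -0.4  0.2] F(boom,y,up) (np.float64(-5.6), np.float64(1.0), np.float64(2.7)) w 85.7
```

```bash
python3 -m inch '[[-0.12,0,0,0,0,0,-1],[-0.24,0,0,0,0,0,-1],[-0.3,0,0,0,0,0,-1],[-0.33,0,0,0,0,0,-1],[-0.33,0,0,0,0,0,-1]]'
python3 - <<'E'
from h import *
where()
for n in('scene','top'):
    im=optics.snapshot(n)[:,:,::-1]; cv2.imwrite(f'pics/{n}11r.png',im); cv2.imwrite(f'pics/{n}11.png',cv2.resize(im[150:260,200:350],None,fx=5,fy=5,interpolation=cv2.INTER_CUBIC))
E
```

```text
clock: 12.32
eef_pos: [620.2, 34.7, 93.8]
ee_rot: [-90.4, 34.9, -157.7]
contact_force: [-2.2, 0.7, -0.3]
gripper_width: 85.5
t 12.32 s 192.9 y 9.3 up -57.2 err [ 0.2 -0.4  0.1] F(boom,y,up) (np.float64(-1.7), np.float64(1.5), np.float64(0.8)) w 85.5
```

View pics/scene11.png

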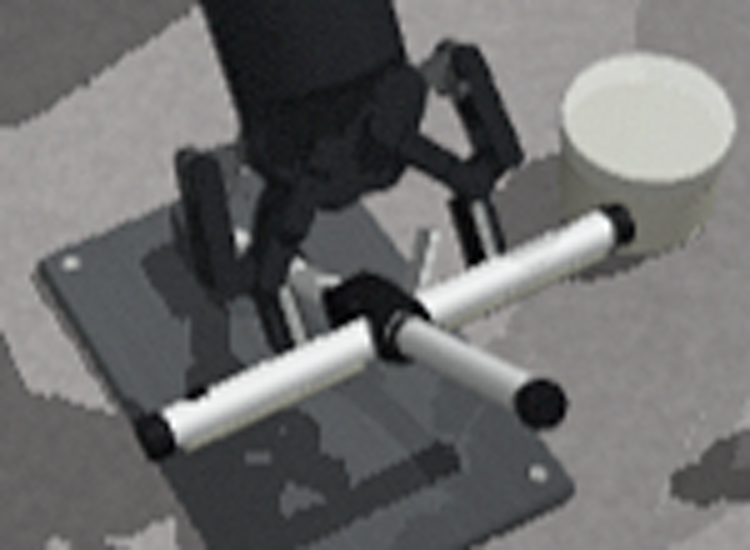

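View pics/top11.png

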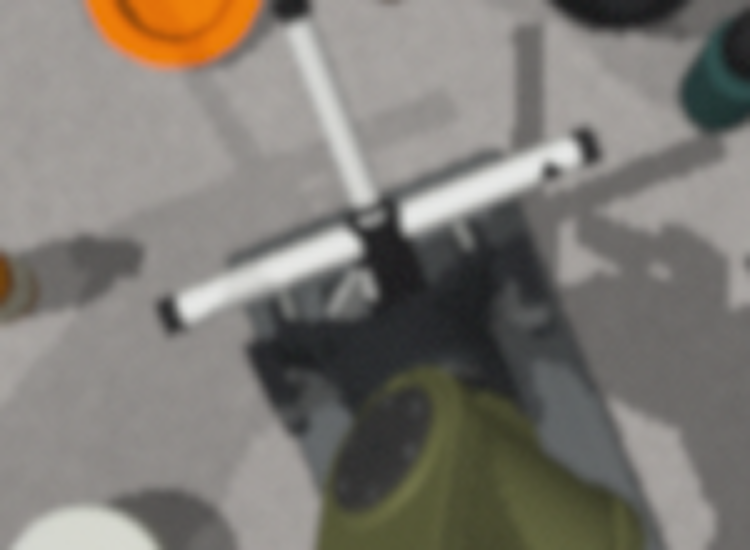

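```bash
cat > meas.py <<'E'
from h import *
from scipy.ndimage import map_coordinates
import sys
def travel(raw):
    out=[]
    for n in('scene','top'):
        a=cv2.imread(f'pics/{n}0.png'); b=cv2.imread(f'pics/{n}{raw}r.png')
        for y in(-100,-112,112,100,80):
            p0=proj(W(boom(138,y),st),n)[0]
            # model as function of travel, search best SSD
            h=9; gx,gy=np.meshgrid(np.arange(-h,h+1),np.arange(-h,h+1))
            def patch(im,c): return np.stack([map_coordinates(im[:,:,k].astype(float),[gy+c[1],gx+c[0]],order=1) for k in range(3)])
            t=patch(a,p0); ts=np.arange(50,100,.5); w=np.abs(gx)+np.abs(gy)<99
            e=[((patch(b,proj(W(boom(138+q,y),st),n)[0])-t)**2).mean() for q in ts]; i=int(np.argmin(e))
            if 0<i<len(ts)-1:
                d=.5*(e[i-1]-e[i+1])/(e[i-1]-2*e[i]+e[i+1]); out.append((n,y,round(ts[i]+d*.5,1),int(e[i])))
    print(out)
    for n in('scene','top'):
        b=cv2.imread(f'pics/{n}{raw}r.png',0).astype(float)
        o={'scene':st[3:5],'top':st[5:7]}[n]
        ss=np.arange(196,250,2.)
        v=np.mean([map_coordinates(b,(lambda q:[q[:,1],q[:,0]])(proj(W(np.array([boom(s,y,(64-y*y)**.5) for s in ss]),st),n)-o),order=1) for y in(-2,0,2)],0)
        print(n,[(int(x),int(z)) for x,z in zip(ss,v)])
travel(sys.argv[1])
E
python3 meas.py 11
```

```text
[('scene', -100, np.float64(73.2), 979), ('scene', -112, np.float64(71.3), 1802), ('scene', 112, np.float64(74.3), 612), ('scene', 100, np.float64(75.3), 810), ('scene', 80, np.float64(77.0), 778), ('top', -100, np.float64(72.6), 635), ('top', -112, np.float64(72.7), 726), ('top', 112, np.float64(73.8), 74), ('top', 100, np.float64(74.2), 72), ('top', 80, np.float64(74.2), 164)]
scene [(196, 20), (198, 20), (200, 20), (202, 21), (204, 23), (206, 23), (208, 22), (210, 21), (212, 29), (214, 44), (216, 63), (218, 74), (220, 74), (222, 68), (224, 66), (226, 83), (228, 110), (230, 144), (232, 169), (234, 184), (236, 186), (238, 189), (240, 191), (242, 191), (244, 188), (246, 187), (248, 190)]
top [(196, 31), (198, 32), (200, 33), (202, 33), (204, 33), (206, 34), (208, 33), (210, 33), (212, 35), (214, 35), (216, 38), (218, 51), (220, 74), (222, 100), (224, 117), (226, 118), (228, 107), (230, 106), (232, 127), (234, 156), (236, 177), (238, 190), (240, 194), (242, 195), (244, 195), (246, 195), (248, 195)]
```

```bash
python3 -m inch '[[-0.06,0,0,0,0,0,-1],[-0.11,0,0,0,0,0,-1],[-0.11,0,0,0,0,0,-1],[-0.11,0,0,0,0,0,-1],[-0.11,0,0,0,0,0,-1]]'
python3 - <<'E'
from h import *
where()
for n in('scene','top'):
    im=optics.snapshot(n)[:,:,::-1]; cv2.imwrite(f'pics/{n}12r.png',im); cv2.imwrite(f'pics/{n}12.png',cv2.resize(im[180:250,240:320],None,fx=8,fy=8,interpolation=cv2.INTER_CUBIC))
E
python3 meas.py 12
```

```text
clock: 12.83
eef_pos: [623.6, 35.9, 96.5]
ee_rot: [-90.4, 35.0, -157.7]
contact_force: [-2.0, 0.3, -1.1]
gripper_width: 85.3
t 12.83 s 197.5 y 9.1 up -57.1 err [ 0.1 -0.4  0. ] F(boom,y,up) (np.float64(-2.0), np.float64(1.0), np.float64(0.1)) w 85.3
[('scene', -100, np.float64(77.4), 1032), ('scene', -112, np.float64(75.6), 1827), ('scene', 112, np.float64(78.3), 617), ('scene', 100, np.float64(80.1), 787), ('scene', 80, np.float64(81.0), 795), ('top', -100, np.float64(77.8), 653), ('top', -112, np.float64(77.7), 777), ('top', 112, np.float64(77.9), 128), ('top', 100, np.float64(78.8), 94), ('top', 80, np.float64(78.7), 249)]
scene [(196, 21), (198, 21), (200, 22), (202, 22), (204, 22), (206, 22), (208, 23), (210, 24), (212, 24), (214, 23), (216, 22), (218, 20), (220, 18), (222, 25), (224, 41), (226, 73), (228, 110), (230, 146), (232, 170), (234, 184), (236, 186), (238, 188), (240, 191), (242, 191), (244, 188), (246, 186), (248, 188)]
top [(196, 30), (198, 31), (200, 31), (202, 31), (204, 32), (206, 32), (208, 32), (210, 33), (212, 33), (214, 33), (216, 34), (218, 34), (220, 34), (222, 33), (224, 33), (226, 38), (228, 54), (230, 84), (232, 122), (234, 155), (236, 177), (238, 189), (240, 194), (242, 195), (244, 195), (246, 195), (248, 196)]
```

View pics/scene12.png

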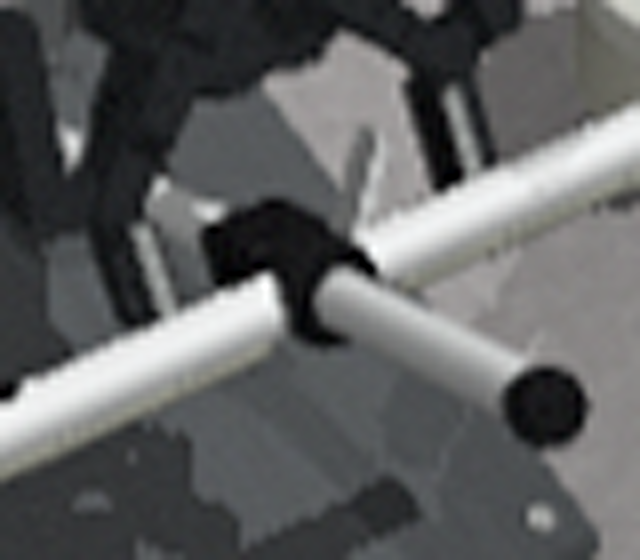

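```bash
python3 -m inch '[[0,0,0.06,0,0,0,-1],[0,0,0.13,0,0,0,-1],[0,0,0.13,0,0,0,-0.2],[0,0,0.13,0,0,0,-0.2],[0,0,0.13,0,0,0,-0.2]]'
python3 - <<'E'
from h import *
where()
for n in('scene','top'):
    im=optics.snapshot(n)[:,:,::-1]; cv2.imwrite(f'pics/{n}13.png',cv2.resize(im[180:250,240:320],None,fx=8,fy=8,interpolation=cv2.INTER_CUBIC))
E
```

```text
clock: 13.35
eef_pos: [625.1, 31.7, 96.3]
ee_rot: [-90.5, 34.9, -157.7]
contact_force: [-6.0, 4.7, 2.2]
gripper_width: 52.0
t 13.35 s 197.1 y 4.6 up -57.1 err [ 0.2 -0.4  0.1] F(boom,y,up) (np.float64(-1.8), np.float64(6.7), np.float64(4.0)) w 52.0
```

View pics/scene13.png

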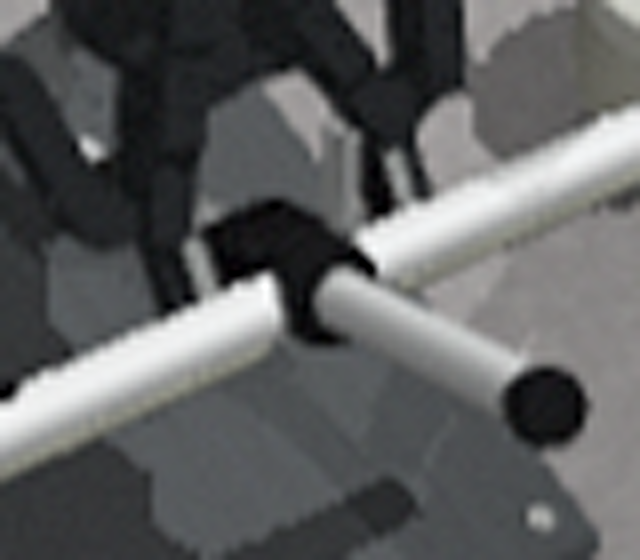

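View pics/top13.png

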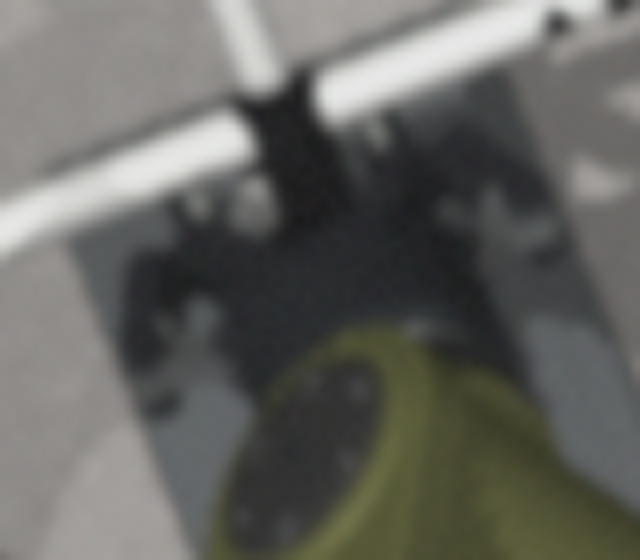

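```bash
python3 -m inch '[[0,0,0,0,0,0,0.1],[0,0,0,0,0,0,0.3],[0,0,0,0,0,0,1],[0,0,0,0,0,0,1],[0,0,0,0,0,0,1]]'
python3 - <<'E'
from h import *
where()
for n in('scene','top'):
    im=optics.snapshot(n)[:,:,::-1]; cv2.imwrite(f'pics/{n}14r.png',im);cv2.imwrite(f'pics/{n}14.png',cv2.resize(im[180:250,240:320],None,fx=8,fy=8,interpolation=cv2.INTER_CUBIC))
E
python3 meas.py 14
```

```text
clock: 13.87
eef_pos: [626.3, 30.3, 97.5]
ee_rot: [-90.4, 35.1, -157.9]
contact_force: [-6.0, -4.9, 8.0]
gripper_width: 31.8
t 13.87 s 198.3 y 2.9 up -56.4 err [ 0.  -0.5 -0.1] F(boom,y,up) (np.float64(-1.4), np.float64(-2.2), np.float64(10.8)) w 31.8
[('scene', -100, np.float64(77.9), 940), ('scene', -112, np.float64(76.1), 1716), ('scene', 112, np.float64(80.5), 588), ('scene', 100, np.float64(80.6), 815), ('scene', 80, np.float64(81.2), 811), ('top', -100, np.float64(78.2), 652), ('top', -112, np.float64(78.2), 790), ('top', 112, np.float64(78.1), 139), ('top', 100, np.float64(79.1), 107), ('top', 80, np.float64(79.3), 248)]
scene [(196, 20), (198, 19), (200, 19), (202, 20), (204, 21), (206, 22), (208, 22), (210, 22), (212, 22), (214, 22), (216, 20), (218, 19), (220, 16), (222, 24), (224, 42), (226, 73), (228, 109), (230, 146), (232, 170), (234, 184), (236, 187), (238, 189), (240, 191), (242, 191), (244, 188), (246, 186), (248, 188)]
top [(196, 31), (198, 30), (200, 30), (202, 30), (204, 31), (206, 32), (208, 33), (210, 32), (212, 32), (214, 33), (216, 33), (218, 34), (220, 34), (222, 34), (224, 34), (226, 38), (228, 54), (230, 84), (232, 121), (234, 155), (236, 177), (238, 189), (240, 194), (242, 195), (244, 195), (246, 195), (248, 196)]
```

View pics/scene14.png

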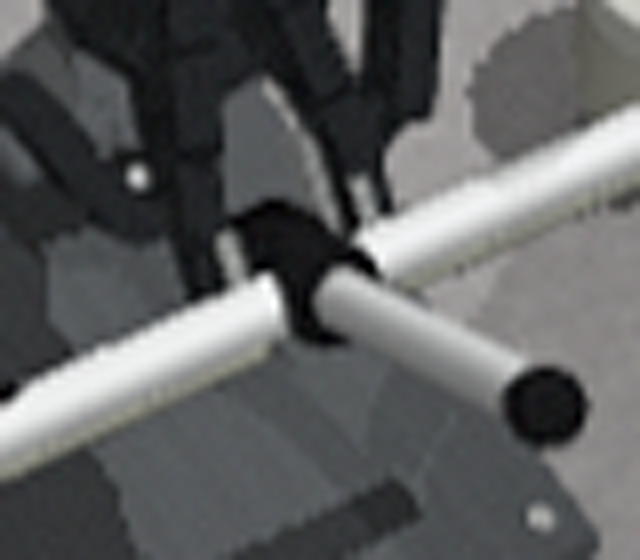

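View pics/top14.png

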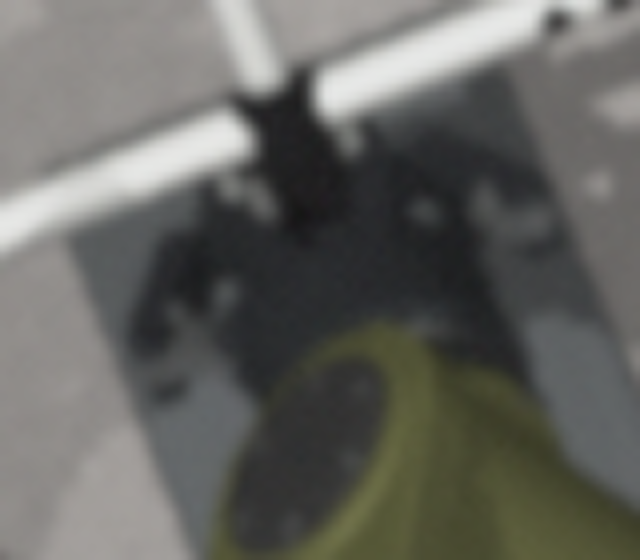

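```bash
python3 -m inch '[[0,0,0,0,0,0,1],[0,0,0,0,0,0,1],[0,0,0,0,0,0,1],[0,0,0,0,0,0,1],[0,0,0,0,0,0,1]]'
python3 - <<'E'
from h import *
where()
for n in('scene','top'):
    im=optics.snapshot(n)[:,:,::-1]; cv2.imwrite(f'pics/{n}15r.png',im)
im=optics.snapshot('scene')[:,:,::-1]
cv2.imwrite('pics/s15.png',cv2.resize(im[180:225,250:300],None,fx=12,fy=12,interpolation=cv2.INTER_CUBIC))
c,s=198.3-119+110,0
for th in(0,.1,.3):
    P=np.array([W(boom(110+79,15+2.5*np.cos(th)+r*np.sin(th),-9+r*np.cos(th)-2.5*np.sin(th)),st)[0] for r in(0,20,40)])
    print(th,((proj(P,'scene')+.5-[250,180])*12).round(0).tolist())
E
python3 meas.py 15 | head -1
```

```text
clock: 14.38
eef_pos: [626.3, 30.3, 97.5]
ee_rot: [-90.4, 35.1, -157.9]
contact_force: [-6.6, -4.6, 8.3]
gripper_width: 31.8
t 14.38 s 198.3 y 2.9 up -56.4 err [ 0.  -0.5 -0.1] F(boom,y,up) (np.float64(-1.7), np.float64(-1.7), np.float64(11.3)) w 31.8
0 [[384.0, 401.0], [353.0, 303.0], [322.0, 202.0]]
0.1 [[384.0, 403.0], [363.0, 300.0], [342.0, 196.0]]
0.3 [[384.0, 405.0], [383.0, 298.0], [382.0, 190.0]]
[('scene', -100, np.float64(77.8), 948), ('scene', -112, np.float64(76.1), 1712), ('scene', 112, np.float64(80.5), 588), ('scene', 100, np.float64(80.6), 809), ('scene', 80, np.float64(81.2), 810), ('top', -100, np.float64(78.2), 652), ('top', -112, np.float64(78.2), 790), ('top', 112, np.float64(78.1), 138), ('top', 100, np.float64(79.1), 106), ('top', 80, np.float64(79.2), 248)]
```

View pics/s15.png

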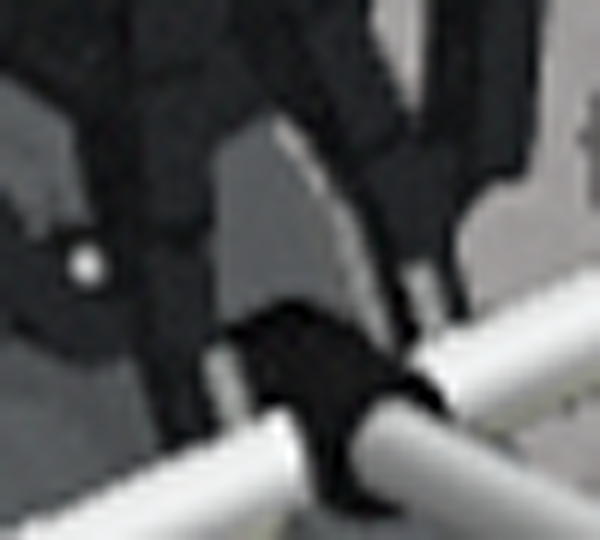

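```bash
python3 -c "
from bench import workorder
print(workorder.hand_in())
from h import *
where()"
```

```text
the job is handed in; nothing more can be done
None
the job is handed in; nothing more can be done
```

I flipped the lever open with the lamp still stowed, then pushed the lamp up the boom by its tube to the tape. There I closed the fingers on collar and lever and handed in at about 14.5 s of the 48 s, still gripping. `hand_in` reported no verdict.

**Collar at the mark:** lamp travel read 78.2–79.2 mm from the top camera and about 78.5 mm from the arm, against about 78.8 mm measured as needed. The scene camera's readings spread wider, 76–81 mm. No bright gap showed between the collar and the tape. I put the collar within about 2 mm of the mark, inside the 4 mm allowed.

**Lever:** before the lamp moved I judged it about 0.55 rad open. At the end its edge in the picture had the slope of the closed pose.

**Grip:** the fingers stopped at 31.8 mm, steady over the last 0.5 s, against 33 mm expected. The contact force on the hand was about 11 N, mostly square to the boom. The finger forces on lamp and lever cannot be read separately, so those two limits are unconfirmed.

**Bystanders:** I did not measure them, but none showed as moved in the pictures I viewed, and the contact force never suggested a collision.

**What disagreed or went wrong:**
- The fingertips stood about 38 mm behind the reported TCP in both cameras. A sweep at the nominal depth touched nothing, so I worked to the camera's tip position.
- Joint 6 ran into its range limit on the first approach. I backed off and used the half-turn grasp instead.

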